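# Hook the stacking tray out from under the shelf and stack it

### The job

A small white parts tray on four legs has slid under the low wire shelf on the model-making bench: pull it completely clear of the shelf with the hook tool (its claw fits over the tray's front wall), not touching the tray with the fingers until then, and lay the hook down on the bench, standing flat on its base as it was. Then pick up the tray and lower it, without dropping it, onto the lower frame so that all four legs are fully down in the corner sockets, and let go. Leave the jar, the sanding block and the tub where they are.

Things in the scene. Friction and masses are not known exactly. Their poses are not given: they have to be found in the camera images.
- shelf: low open shelf of steel wire, fixed. Origin on the bench under the middle of its front edge (towards the robot); x points in under the shelf, y along the front edge. 165 mm deep, 346 mm wide; wires 100 to 106 mm above the bench, bars along x every 40 mm; 6 mm wire legs at its four corners (y = +-170 mm), front otherwise open
- tray_mid (a point): centre of the loose white tray, 23 mm above its feet. Open box 84 (its x) x 64 (y) x 46 mm high with legs, 3 mm walls; floor top 27, rim 46 mm above the feet. Stands under the shelf, its x pointing away from the robot within 0.3 rad of the shelf's x. Inner face of its front (-x) wall: 39 mm from centre; the half behind that wall is empty, model wheels are fixed in the other half, below the rim
- frame: lower frame, white plastic, fixed. Origin on the bench under its centre. 92 (x) x 72 mm (y); four 22 mm square corner posts at x = +-35, y = +-25 mm, tops 40 mm above the bench, each with a chamfered 12 mm square socket 12 mm deep. Seated tray: feet 28 mm, centre 51 mm above the bench, its x along the frame's x either way round
- hook_grip (a point): centre of the loose hook tool's handle, 16 mm above its base; x along the tool to the claw, z up. Wooden handle 90 mm long, 22 wide, 32 high; then an 8 mm square steel shank out to x = 113 mm, underside 20, top 28 mm above the base; then the claw. Starts flat on the bench on its base, claw pointing away from the robot within 0.35 rad. 110 g, centre of mass within 20 mm of this point
- hook_claw (a point): middle of the lower edge of the inner face (towards the handle) of the turned-down claw plate, 24 mm wide, 6 mm thick: x = 107 mm from the handle's centre, level with the tool's base; same axes
- jar: bystander: clear jar with a blue cap, 44 mm diameter, 62 mm high, standing under the shelf beside the tray. Origin at the centre of its underside
- sanding_block: bystander: wooden block 110 x 50 x 35 mm lying on the bench. Origin at the centre of its underside
- tub: bystander: open white tub 110 x 85 x 50 mm standing on the bench. Origin at the centre of its underside
- tray: the same tray, origin between its feet, same axes. About 120 g (within a third). Floor underside 24 mm above the feet; four round legs of 9 mm diameter with tapered tips (5 mm at the foot) at x = +-35, y = +-25 mm
- hook: the hook tool itself, origin at the base of the handle, 16 mm below point hook_grip, same axes
Things that resemble listed ones, but are neither listed nor needed, are in the scene too. What is meant by the hook is not pink, and is the larger of those in its own colour.

How it is judged:
By the outcome, as a careful person would: the job done as asked, in the order asked, and still so for the second after the job is handed in, with the robot touching nothing.
It also fails if it takes over 72 s, if anything falls off the work surface, if the arm or the gripper's body presses on something with over 40 N, if the wrist force passes 120 N, or if a joint passes its speed limit or range.

### The arm

A 6-joint arm with a two-finger parallel gripper is mounted at the origin on the work surface. World frame = base frame: x ahead of the robot, y to its left, z up, the work surface at z = 0. Lengths are in m, angles in rad, forces in N, time in s.
With the tool pointing down it reaches from about 0.275 to 0.825 m from the base axis. Payload 4.9 kg.
Tool frame: the origin (TCP) lies at the very end of the fingers, on their centre line; the grasp point (between the pads) lies ctrl.tcp_to_grasp behind it (ctrl.tcp_to_grasp is the distance from the TCP to the grasp point, in m); y points along the fingers, x is the direction in which the jaws open and shut, and the axes are right-handed (so a half turn about y gives the same grasp; the last joint's range is limited). The gripper opens to 85 mm and grips with 20 to 120 N. Pads are 22 mm wide; open, the fingers measure 114 mm over their backs; the gripper's body (76 mm by 85 mm) begins 54 mm behind the grasp point. The pads swing forward as they close: fully open they stand 13 mm farther back than shut.
Start: joints at [-1.457, 0.326, -0.193, 1.052, 0, 1.437], TCP at [0.135, -0.533, 0.231] pointing down, gripper open.
Joint ranges: [-2.65, 2.65], [-0.97, 1.79], [-1.3, 1.35], [-1.93, 2.1], [-1.47, 1.37], [-3.14, 3.14]. Speed limits (rad/s): [2.57, 2.57, 3.14, 3.14, 3.14, 3.14].

### API

Orientations are given as a unit quaternion [x, y, z, w].
In Python, from rig import ctrl gives the robot as it stands.
- The arm moves only by the tool jog_arm, never from a script. Its argument "steps" is a list of rows, each a list of 2 entries, a list of its own where there are three numbers: the shift along the tool's x, y, z in cm, then the turn, a rotation vector about the tool's x, y, z in rad. A call has 1 to 12 rows; each row shifts and turns the pose as measured when the row begins, along the tool's axes as they then stand; what a row does not reach is not made up. A row lasts 1/8 s, in which the tool goes at most 62.5 mm and 10.7 degrees, less where a joint would pass 70% of its speed; a pose out of reach is approached as far as the arm can. A call with a gripper value outside its range is refused whole. "fingers" is the finger opening in cm, from 0 to 8.54, set as the call begins (left out, the last holds). The fingers move at their own pace and stop on an object; "squeeze" is the grip in N (left out, the last holds). Time passes only in rows, so rows that do not move let the fingers close. It gives the time, the measured TCP pose, the force and the opening at its end, in the units of the state.
- ctrl.sense(): the state, without advancing time (a new reading comes with each control period).
- ctrl.camera(name): name is "side" or "top" or "wrist"; returns a dict with "color" (400x640x3 uint8, red, green, blue), "fx", "fy", "cx", "cy" (pixels), "view" (4x4, takes a point from world to camera coordinates). Camera axes: x right, y down, z forward; pixel columns grow to the right and rows downward; lengths in m; the calibration is good to about 2 mm. A picture is of the moment at which its call begins. There is no depth.
- ctrl.close_job(): hands the job in, once; it reports no verdict.
The state is a dict: "clock": time; "q": joint angles; "joint_velocities": joint speeds; "joint_efforts": joint torques, N m; "tool_pos": TCP position; "eef_rot": TCP orientation; "wrist_force": force on the tool from outside, world axes, zero at the start; "torque": the same for the moment, N m; "grip_width": finger opening in m.
Only numpy, scipy, OpenCV 4.12 (cv2) and the standard library are available. Lean on these libraries where they do the work, as an engineer would, in place of code of your own. Each camera call takes 0.05 s, during which the arm holds its last target.

## Working session

There is one attempt and no reset: what is moved stays moved. The work goes in short steps, Python scripts to look and compute and a tool call to move; the robot and the scene stay as the last step left them, time stands still between calls to the robot, and variables do not carry over. Pictures are saved under pics/ and viewed, and the job is handed in when it is done.

Besides the shell and the picture viewer there is one more tool, called as name(argument=value, ...), one argument or row to a line, values as JSON. jog_arm: Moves the arm, as the interface text tells. Its arguments: {"type":"object","properties":{"steps":{"type":"array"},"fingers":{"type":"number"},"squeeze":{"type":"number"}},"required":["steps"]}

```bash
ls; mkdir -p pics; python3 - <<'E'
from rig import ctrl
import cv2,numpy as np
s=ctrl.sense();print(s, ctrl.tcp_to_grasp)
for n in ("side","top","wrist"):
    c=ctrl.camera(n);cv2.imwrite(f"pics/{n}0.png",c["color"][:,:,::-1]);print(n,c["fx"],c["fy"],c["cx"],c["cy"]);print(np.round(c["view"],4))
E
```

```text
pics
{'clock': 0.0, 'q': array([-1.45719699e+00,  3.26936687e-01, -1.93580032e-01,  1.05198901e+00,
        2.74663625e-05,  1.43660642e+00]), 'joint_velocities': array([ 3.51180853e-04,  9.03891191e-05, -6.37554116e-04, -2.31290703e-03,
       -6.37435991e-04,  2.22080019e-04]), 'joint_efforts': array([ 4.98427144e-04, -4.43397760e+01,  2.62441939e+01,  1.55216135e-02,
        8.62903391e-06,  1.16093520e-05]), 'tool_pos': array([ 0.1348528 , -0.5326204 ,  0.23050721]), 'eef_rot': array([-0.55751766,  0.43479432, -0.43396234,  0.5583947 ]), 'wrist_force': array([ 0.46045488, -0.7326845 , -0.79819755]), 'torque': array([-0.05621099,  0.03312551,  0.00150364]), 'grip_width': 0.08527805303349478} 0.0187
side 386.159388507403 386.159388507403 321.59152876061574 198.91845190887662
[[-0.9358 -0.3525 -0.0096  0.4629]
 [-0.1739  0.485  -0.8571  0.1376]
 [ 0.3068 -0.8003 -0.5151  0.8969]
 [ 0.      0.      0.      1.    ]]
top 408.39214435215825 408.39214435215825 323.03848585487935 197.67076865048557
[[ 0.0048 -1.     -0.0087  0.0232]
 [-0.9941 -0.0038 -0.1083  0.4992]
 [ 0.1083  0.0091 -0.9941  1.3373]
 [ 0.      0.      0.      1.    ]]
wrist 292.90034378484626 292.90034378484626 324.9583767759579 198.89544427759122
[[ 0.2447 -0.9696 -0.0018 -0.5493]
 [-0.9335 -0.2361  0.2698 -0.0328]
 [-0.262  -0.0644 -0.9629  0.3782]
 [ 0.      0.      0.      1.    ]]
```

View pics/top0.png

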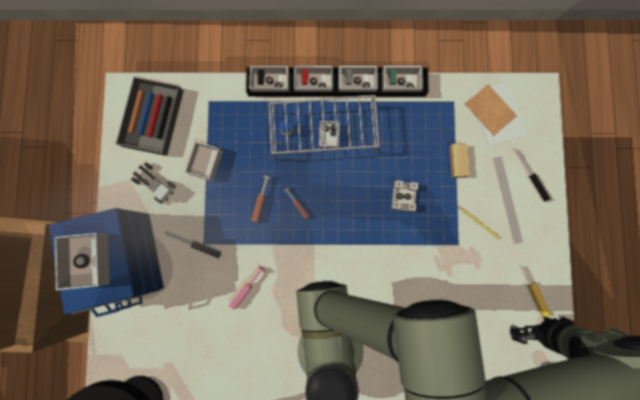

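View pics/side0.png

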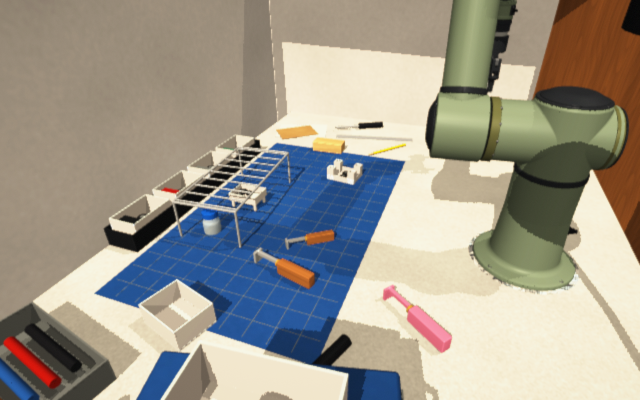

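View pics/wrist0.png

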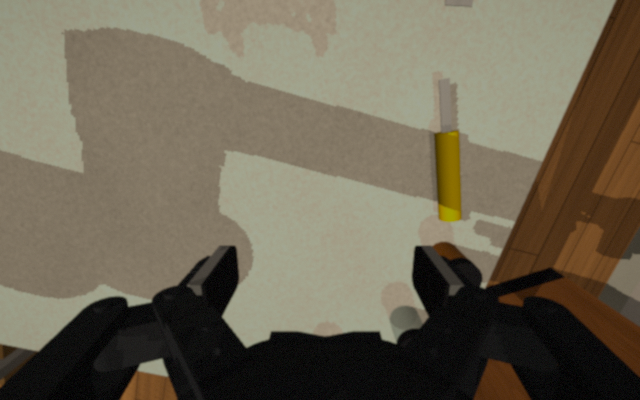

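Three hook-like tools in the top view: the large orange one (262,198), the small orange one (298,203) and a pink one (250,285). The large orange one is the one meant: it isn't pink, and it's the larger of its colour. I'll confirm it in an enlarged crop.

```bash
cat > h.py <<'E'
from rig import ctrl
import cv2,numpy as np
from scipy.spatial.transform import Rotation as R
def ray(c,u,v):
    V=c["view"];d=np.array([(u-c["cx"])/c["fx"],(v-c["cy"])/c["fy"],1.])
    return -V[:3,:3].T@V[:3,3], V[:3,:3].T@d
def onz(c,u,v,z):
    o,d=ray(c,u,v);return o+d*(z-o[2])/d[2]
def proj(c,p):
    V=c["view"];q=V[:3,:3]@np.asarray(p)+V[:3,3];return np.array([c["fx"]*q[0]/q[2]+c["cx"],c["fy"]*q[1]/q[2]+c["cy"]])
def tri(c1,p1,c2,p2):
    o1,d1=ray(c1,*p1);o2,d2=ray(c2,*p2)
    A=np.stack([d1,-d2],1);t=np.linalg.lstsq(A,o2-o1,rcond=None)[0]
    a=o1+d1*t[0];b=o2+d2*t[1];return (a+b)/2,np.linalg.norm(a-b)
def crop(c,x0,y0,x1,y1,k,name):
    im=c["color"][y0:y1,x0:x1,::-1];cv2.imwrite("pics/"+name,cv2.resize(im,None,fx=k,fy=k,interpolation=cv2.INTER_CUBIC))
E
python3 - <<'E'
from h import *
import pickle
t=ctrl.camera("top");s=ctrl.camera("side");pickle.dump((t,s),open("c0.pkl","wb"))
crop(t,230,85,430,235,4,"t1.png"); crop(s,160,130,370,290,3.8,"s1.png")
E
```

```text
(no output)
```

View pics/t1.png

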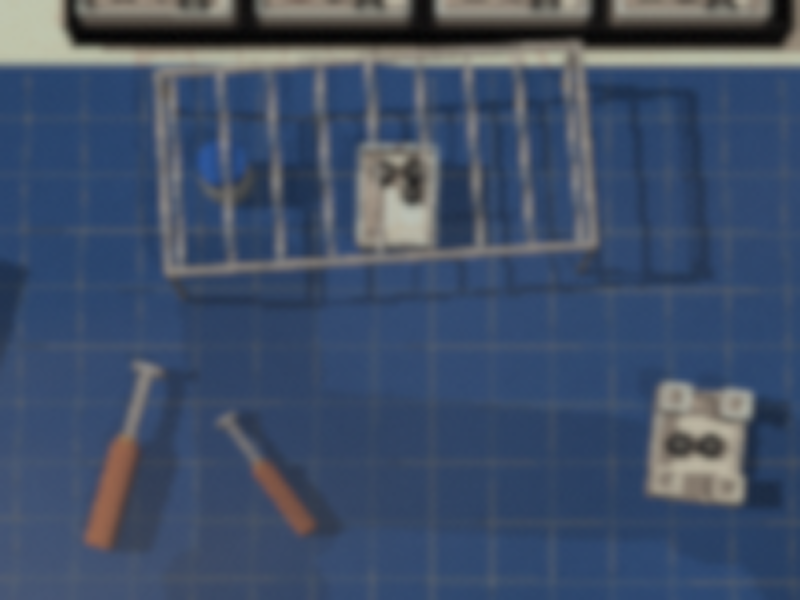

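View pics/s1.png

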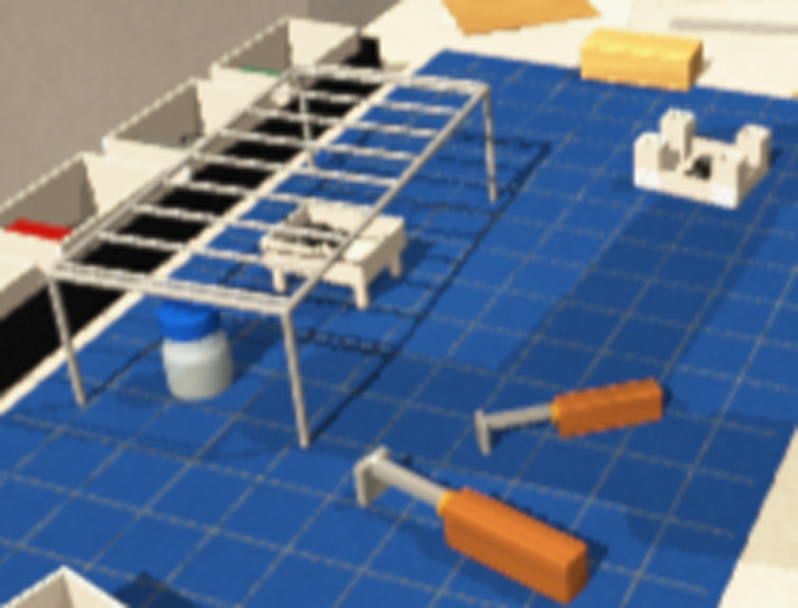

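Crop confirms: the large orange hook at top (258,198) has a claw pointing away, and is clearly larger than the small one at (298,203). The tray is under the shelf at (329,132), the jar at (286,126), the frame at (405,195). Now measuring.

```bash
cat > m0.py <<'E'
from h import *
import pickle
t,s=pickle.load(open("c0.pkl","rb"))
np.set_printoptions(precision=4,suppress=True)
T=lambda X,Y:((X+.5)/4-.5+230,(Y+.5)/4-.5+85)
S=lambda X,Y:((X+.5)/3.8-.5+160,(Y+.5)/3.8-.5+130)
print("cams",ray(t,0,0)[0],ray(s,0,0)[0])
# shelf top
sh={k:onz(t,*T(*v),0.103) for k,v in dict(FL=(170,272),FR=(592,247),BR=(578,45),BL=(158,70)).items()};print("shelf",sh)
shs={k:onz(s,*S(*v),0.103) for k,v in dict(FL=(290,303),FR=(487,92),BL=(56,268),BR=(285,72)).items()};print("shelf side",shs)
f=(sh["FL"]+sh["FR"])/2;print(f)
print("widths",np.linalg.norm(sh["FL"]-sh["FR"]),np.linalg.norm(sh["FL"]-sh["BL"]))
# hook masks
for n,c,(x0,y0,x1,y1) in (("top",t,(245,170,275,228)),("side",s,(240,240,330,295))):
    im=cv2.GaussianBlur(c["color"],(0,0),.7);hsv=cv2.cvtColor(im,cv2.COLOR_RGB2HSV)
    m=((hsv[...,0]<20)&(hsv[...,1]>110)&(hsv[...,2]>60)).astype(np.uint8);k=np.zeros_like(m);k[y0:y1,x0:x1]=1;m*=k
    cs,_=cv2.findContours(m,cv2.RETR_EXTERNAL,cv2.CHAIN_APPROX_NONE);cc=max(cs,key=cv2.contourArea)
    print(n,cv2.minAreaRect(cc),cv2.contourArea(cc))
    b=cv2.boxPoints(cv2.minAreaRect(cc))
    if n=="top":print([onz(t,u,v,.032)[:2] for u,v in b])
# tray rim
print("tray top",[onz(t,*T(*p),.046)[:2] for p in ((360,145),(438,145),(436,250),(356,248))])
print("tray side",[onz(s,*S(*p),.046)[:2] for p in ((263,243),(345,266),(405,217),(322,200))])
print("feet side FL,FR",[onz(s,*S(*p),0.0)[:2] for p in ((362,304),(396,278))])
print("claw top", onz(t,*T(149,368),.028), "claw side bottom",onz(s,*S(363,500),0))
print("tri claw top mid",tri(t,T(149,366),s,S(372,462)))
# frame
print("frame posts top",[onz(t,*T(*p),.040)[:2] for p in ((676,397),(738,403),(663,485),(726,490))])
print("frame outer top",[onz(t,*T(*p),.040)[:2] for p in ((660,381),(755,390),(744,503),(648,494))])
E
python3 m0.py
```

```text
cams [0.3513 0.0129 1.3837] [0.1819 0.8143 0.5844]
shelf {'FL': array([0.6351, 0.1881, 0.103 ]), 'FR': array([ 0.6564, -0.149 ,  0.103 ]), 'BR': array([ 0.8232, -0.1393,  0.103 ]), 'BL': array([0.8017, 0.2009, 0.103 ])}
shelf side {'FL': array([0.6394, 0.1777, 0.103 ]), 'FR': array([ 0.6572, -0.1457,  0.103 ]), 'BL': array([0.8025, 0.1923, 0.103 ]), 'BR': array([ 0.8299, -0.1265,  0.103 ])}
[0.6457 0.0196 0.103 ]
widths 0.33771589692710235 0.16709428812757024
top ((257.52825927734375, 207.6509552001953), (3.5713741779327393, 24.312816619873047), 15.945395469665527) 64.0
[array([0.427 , 0.2589]), array([0.5051, 0.2385]), array([0.5019, 0.2269]), array([0.4238, 0.2475])]
side ((294.20001220703125, 272.10003662109375), (43.37971496582031, 16.099689483642578), 26.56505012512207) 584.0
tray top [array([0.7569, 0.0379]), array([ 0.757 , -0.0277]), array([ 0.667 , -0.0261]), array([0.6685, 0.0407])]
tray side [array([0.7557, 0.038 ]), array([0.6826, 0.0464]), array([ 0.6757, -0.032 ]), array([ 0.7487, -0.0344])]
feet side FL,FR [array([0.6861, 0.0246]), array([ 0.6798, -0.0168])]
claw top [0.5695 0.2145 0.028 ] claw side bottom [0.5761 0.2212 0.    ]
tri claw top mid (array([0.5711, 0.2147, 0.026 ]), np.float64(0.0007458801485913596))
frame posts top [array([ 0.5447, -0.2253]), array([ 0.5399, -0.2765]), array([ 0.4714, -0.2135]), array([ 0.4675, -0.2652])]
frame outer top [array([ 0.5581, -0.2122]), array([ 0.5508, -0.2908]), array([ 0.4568, -0.2798]), array([ 0.4639, -0.201 ])]
```

```bash
cat >> h.py <<'E'
np.set_printoptions(precision=4,suppress=True)
def pose():
    s=ctrl.sense();return np.array(s["tool_pos"]),R.from_quat(s["eef_rot"]).as_matrix(),s
def down(zyaw):  # tool y down, tool z horizontal at world yaw zyaw
    z=np.array([np.cos(zyaw),np.sin(zyaw),0]);y=np.array([0,0,-1.]);return np.stack([np.cross(y,z),y,z],1)
def plan(p,Rt=None):
    """needed shift in tool axes (cm) and rotvec (tool axes)"""
    p0,R0,s=pose();d=R0.T@(np.asarray(p)-p0)*100
    rv=np.zeros(3) if Rt is None else R.from_matrix(R0.T@Rt).as_rotvec()
    print("shift cm",d.round(2),"rot",rv.round(3),"dist",np.linalg.norm(d).round(1))
def st():
    p0,R0,s=pose();z=R0[:,2];print("t",round(s["clock"],2),"p",p0.round(4),"zyaw",np.arctan2(z[1],z[0]).round(3),"tooly",R0[:,1].round(3),"F",np.round(s["wrist_force"],1),"w",round(s["grip_width"],4))
E
python3 - <<'E'
from h import *
p,Rt,s=pose();print(Rt)
c=ctrl.camera("wrist");o=ray(c,0,0)[0];print("cam in tool",Rt.T@(o-p), "optical in tool",Rt.T@c["view"][2,:3])
print("R cam rows in tool",c["view"][:3,:3]@Rt)
st()
plan([0.40,-0.20,0.30],down(-0.1)); plan([0.40,-0.20,0.30],down(-0.1+np.pi))
E
```

```text
[[ 0.2453 -0.0001  0.9695]
 [-0.9695  0.0009  0.2453]
 [-0.0009 -1.      0.0001]]
cam in tool [ 0.0003 -0.1415  0.0702] optical in tool [-0.0003  0.9629 -0.27  ]
R cam rows in tool [[ 1.      0.0002 -0.0005]
 [-0.0005 -0.27   -0.9629]
 [-0.0003  0.9629 -0.27  ]]
t 0.3 p [ 0.1349 -0.533   0.231 ] zyaw 0.248 tooly [-0.     0.001 -1.   ] F [0.3 1.5 0.9] w 0.0853
shift cm [-25.79  -6.88  33.87] rot [ 0.     0.348 -0.001] dist 43.1
shift cm [-25.79  -6.88  33.87] rot [-0.001 -2.794 -0.   ] dist 43.1
```

jog_arm(
  steps=[
    [[-3.4,-0.9,4.5],[0,0,0]],
    [[-3.4,-0.9,4.5],[0,0,0]],
    [[-3.4,-0.9,4.5],[0,0,0]],
    [[-3.4,-0.9,4.5],[0,0,0]],
    [[-3.4,-0.9,4.5],[0,0,0]],
    [[-3.4,-0.9,4.5],[0,0,0]],
    [[-2.6,0,3.5],[0,0,0]],
    [[0,0,0],[0,0.17,0]],
    [[0,0,0],[0,0.17,0]],
    [[0,0,0],[0,0,0]],
  ],
)

```text
clock: 1.55
tool_pos: [0.3822, -0.2266, 0.2871]
eef_rot: [0.473, -0.523, 0.526, -0.475]
wrist_force: [0.3, 0.5, -0.7]
grip_width: 0.0855
```

```bash
python3 - <<'E'
from h import *
import pickle
st()
c=ctrl.camera("wrist");pickle.dump(c,open("w1.pkl","wb"));crop(c,0,0,640,400,1.25,"w1.png")
E
```

```text
t 1.55 p [ 0.3822 -0.2266  0.2871] zyaw -0.101 tooly [ 0.004 -0.001 -1.   ] F [ 0.3  0.5 -0.7] w 0.0855
```

View pics/w1.png

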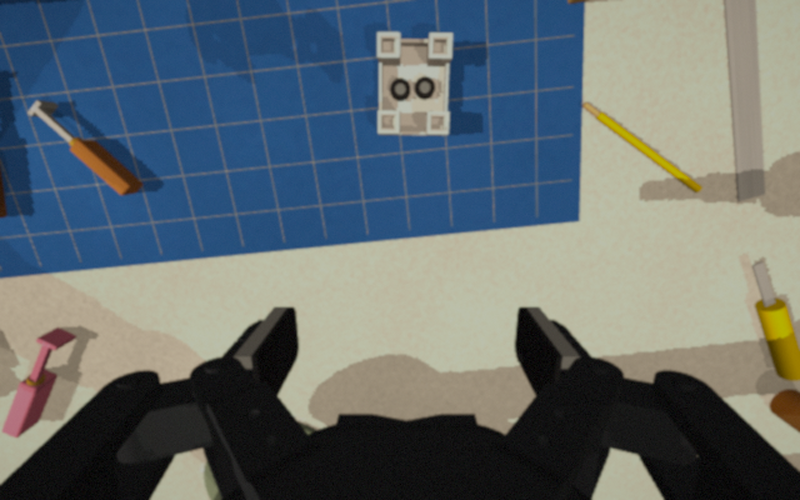

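```bash
python3 - <<'E'
from h import *
import pickle
c=pickle.load(open("w1.pkl","rb"));crop(c,290,15,375,120,7,"w1c.png")
E
```

```text
(no output)
```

View pics/w1c.png

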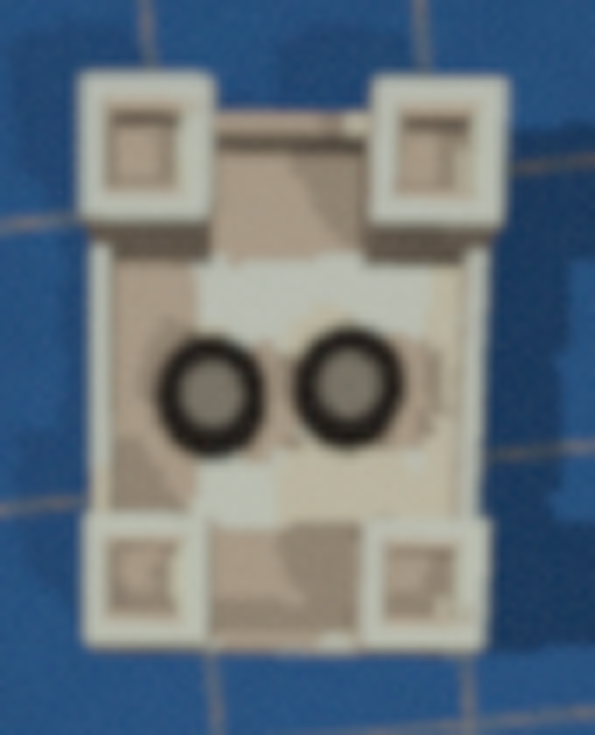

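```bash
python3 - <<'E'
from h import *
import pickle
c=pickle.load(open("w1.pkl","rb"))
W=lambda X,Y:((X+.5)/7-.5+290,(Y+.5)/7-.5+15)
P=np.array([onz(c,*W(*p),.040)[:2] for p in ((147,146),(440,151),(145,580),(425,584))])
print(P);ctr=P.mean(0);ex=(P[0]+P[1]-P[2]-P[3])/2;ey=(P[0]+P[2]-P[1]-P[3])/2
print("ctr",ctr,"x",np.linalg.norm(ex),np.arctan2(ex[1],ex[0]),"y",np.linalg.norm(ey),np.arctan2(-ey[0],ey[1]))
# next: view hook
plan([0.38,0.235,0.26],down(-0.26))
E
```

```text
[[ 0.5477 -0.226 ]
 [ 0.5419 -0.2756]
 [ 0.4782 -0.2176]
 [ 0.4724 -0.2676]]
ctr [ 0.51   -0.2467] x 0.07002112477221506 -0.11721591350181322 y 0.050137166816926586 -0.11567705249204721
shift cm [-45.92   2.64  -4.85] rot [-0.004  0.16   0.001] dist 46.3
```

jog_arm(
  steps=[
    [[-4.9,-0.3,2.4],[0,0,0]],
    [[-4.9,-0.3,2.4],[0,0,0]],
    [[-4.9,-0.3,2.4],[0,0,0]],
    [[-4.9,-0.3,2.4],[0,0,0]],
    [[-4.9,-0.3,2.4],[0,0,0]],
    [[0,0,0],[0,-0.1,0]],
    [[0,0,0],[0,0,0]],
  ],
)

```text
clock: 2.48
tool_pos: [0.5306, 0.009, 0.3022]
eef_rot: [-0.502, 0.495, -0.499, 0.504]
wrist_force: [-0.4, -0.2, -0.5]
grip_width: 0.0856
```

```bash
python3 - <<'E'
from h import *
import pickle
st()
c=ctrl.camera("wrist");pickle.dump(c,open("w2.pkl","wb"));crop(c,0,0,640,400,1.25,"w2.png")
E
```

```text
t 2.48 p [0.5306 0.009  0.3022] zyaw 0.012 tooly [ 0.006 -0.003 -1.   ] F [-0.4 -0.2 -0.5] w 0.0856
```

View pics/w2.png

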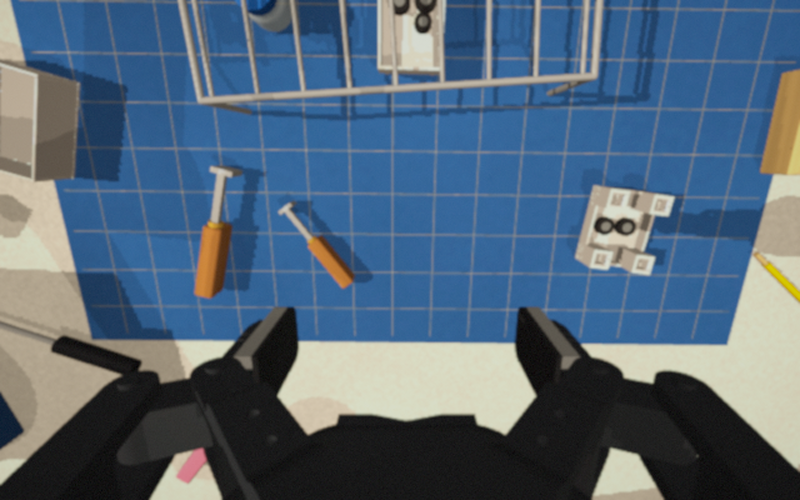

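Wrist view: tray front wall visible at about (411,70), shelf front bar from (205,100) to (597,77), and both orange hooks. Enlarging both parts.

```bash
python3 - <<'E'
from h import *
import pickle
c=pickle.load(open("w2.pkl","rb"));crop(c,285,0,375,75,8,"w2t.png");crop(c,145,125,205,245,5,"w2h.png");crop(c,140,50,500,90,2.2,"w2s.png")
E
```

```text
(no output)
```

View pics/w2t.png

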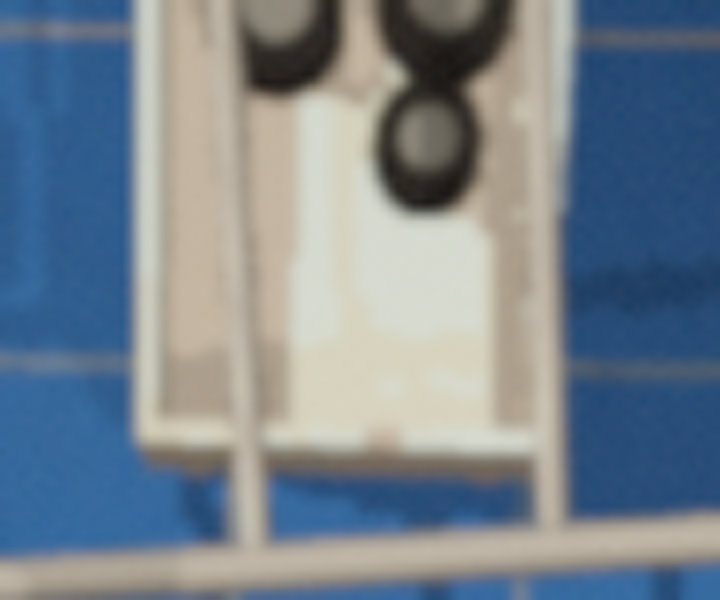

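View pics/w2h.png

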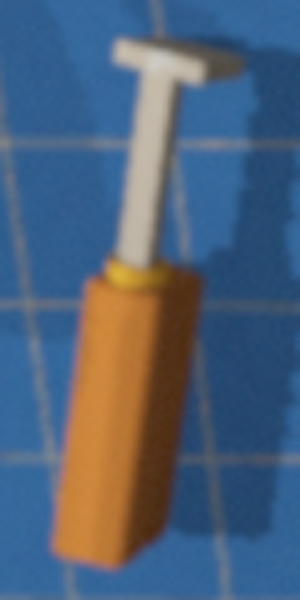

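View pics/w2s.png

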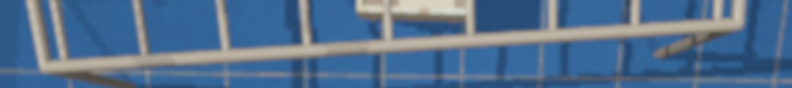

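```bash
python3 - <<'E'
from h import *
import pickle
c=pickle.load(open("w2.pkl","rb"))
H=lambda X,Y:((X+.5)/5-.5+145,(Y+.5)/5-.5+125)
T=lambda X,Y:((X+.5)/8-.5+285,(Y+.5)/8-.5+0)
F=[onz(c,*H(*p),.032)[:2] for p in ((88,278),(160,272),(53,550),(118,566))]
print(F); ctr=sum(F)/4; print("handle ctr",ctr,np.linalg.norm(F[0]-F[2]),np.linalg.norm(F[1]-F[3]),np.linalg.norm(F[0]-F[1]),np.linalg.norm(F[2]-F[3]))
for a,b in((0,2),(1,3)):
    d=F[a]-F[b];print("yaw",np.arctan2(d[1],d[0]))
k=[onz(c,*H(*p),.028)[:2] for p in ((117,40),(208,55),(160,68))];print("claw top outer L,R, mid",k)
kb=np.array([onz(c,*H(*p),.028)[:2] for p in ((162,48),)]);d=kb[0]-ctr;print("claw mid",kb,np.linalg.norm(d),np.arctan2(d[1],d[0]))
Fr=[onz(c,*T(*p),.046)[:2] for p in ((138,442),(540,455),(133,5),(574,60),(566,215))]
print("tray FL,FR,Lback,Rback",Fr)
d=Fr[0]-Fr[1];print("front yaw",np.arctan2(-d[0],d[1]));d=Fr[2]-Fr[0];print("left yaw",np.arctan2(d[1],d[0]))
d=Fr[3]-Fr[4];print("right yaw",np.arctan2(d[1],d[0]))
S=lambda X,Y:((X+.5)/2.2-.5+140,(Y+.5)/2.2-.5+50)
a=onz(c,*S(45,68),.103);b=onz(c,*S(740,22),.103);print("shelf",a,b,np.linalg.norm(a-b))
E
```

```text
[array([0.5122, 0.2413]), array([0.5141, 0.2205]), array([0.4284, 0.2632]), array([0.4234, 0.2443])]
handle ctr [0.4695 0.2423] 0.08658650662929043 0.09381495083866254 0.020892759247811234 0.019532850781310056
yaw -0.2555337705854583
yaw -0.2565442311406428
claw top outer L,R, mid [array([0.5787, 0.2264]), array([0.5749, 0.2017]), array([0.5712, 0.2154])]
claw mid [[0.5766 0.2142]] 0.11075197240170692 -0.2566370822896316
tray FL,FR,Lback,Rback [array([0.6758, 0.0389]), array([ 0.6747, -0.0236]), array([0.7351, 0.039 ]), array([ 0.7287, -0.0268]), array([ 0.708 , -0.0264])]
front yaw -0.018061626314482996
left yaw 0.002597997995810268
right yaw -0.019378767773479216
shelf [0.6376 0.1887 0.103 ] [ 0.6623 -0.1515  0.103 ] 0.3411157443350526
```

jog_arm(
  steps=[
    [[-4.9,3.3,-1.3],[0,0,0]],
    [[-4.9,3.3,-1.3],[0,0,0]],
    [[-4.9,3.3,-1.3],[0,0,0]],
    [[-4.9,3.3,-1.3],[0,0,0]],
    [[-3.7,3.0,-0.9],[0,0.1,0]],
    [[0,0,0],[0,0.165,0]],
    [[0,0,0],[0,0,0]],
  ],
)

```text
clock: 3.4
tool_pos: [0.465, 0.0841, 0.1398]
eef_rot: [-0.455, 0.547, -0.48, 0.513]
wrist_force: [-0.1, -0.3, 0.5]
grip_width: 0.0853
```

```bash
python3 - <<'E'
from h import *
import pickle
st();plan([.4695,.2423,.007],down(-.256))
c=ctrl.camera("wrist");pickle.dump(c,open("w3.pkl","wb"));crop(c,0,0,640,400,1.25,"w3.png")
E
```

```text
t 3.4 p [0.465  0.0841 0.1398] zyaw -0.058 tooly [-0.007  0.125 -0.992] F [-0.1 -0.3  0.5] w 0.0853
shift cm [-14.04  15.15  -0.29] rot [ 0.026  0.197 -0.123] dist 20.7
```

View pics/w3.png

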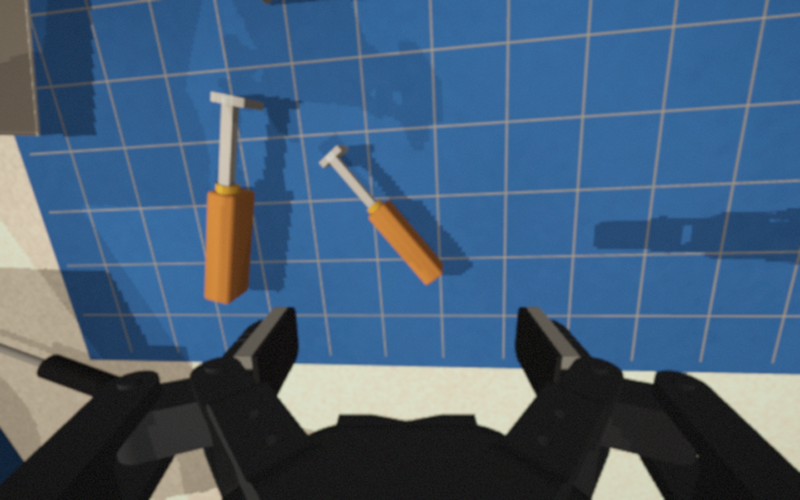

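```bash
python3 - <<'E'
from h import *
print(ctrl.sense()["q"]);plan([.4695,.2423,.15],down(-.256))
E
```

```text
[-0.0566  0.2739 -0.5312  0.7799  0.1251  3.141 ]
shift cm [-15.7    0.95  -0.43] rot [ 0.027  0.199 -0.123] dist 15.7
```

Joint 6 ran into its limit, so I use the equivalent half-turned grasp (tool turned about its y by −π).

jog_arm(
  steps=[
    [[0,-1,0],[0.02,0,-0.12]],
    [[0,0,0],[0,-0.185,0]],
    [[0,0,0],[0,-0.185,0]],
    [[0,0,0],[0,-0.185,0]],
    [[0,0,0],[0,-0.185,0]],
    [[0,0,0],[0,-0.185,0]],
    [[0,0,0],[0,-0.185,0]],
    [[0,0,0],[0,-0.185,0]],
    [[0,0,0],[0,-0.185,0]],
    [[0,0,0],[0,-0.185,0]],
    [[0,0,0],[0,-0.185,0]],
    [[0,0,0],[0,-0.185,0]],
  ],
)

```text
clock: 4.95
tool_pos: [0.4674, 0.0692, 0.1553]
eef_rot: [-0.683, -0.17, 0.154, 0.694]
wrist_force: [-0.3, 0.1, 0.7]
grip_width: 0.0855
```

```bash
python3 - <<'E'
from h import *
st();plan([.4695,.2423,.15],down(np.pi-.256))
E
```

```text
t 4.95 p [0.4674 0.0692 0.1553] zyaw 2.034 tooly [ 0.018  0.02  -1.   ] F [-0.3  0.1  0.7] w 0.0855
shift cm [ 7.9   0.88 15.39] rot [ 0.002 -0.852  0.027] dist 17.3
```

jog_arm(
  steps=[
    [[2,0.2,4],[0,0,0.027]],
    [[2,0.2,4],[0,0,0]],
    [[2,0.2,4],[0,0,0]],
    [[2,0.2,4],[0,0,0]],
    [[0,0,0],[0,-0.175,0]],
    [[0,0,0],[0,-0.175,0]],
    [[0,0,0],[0,-0.175,0]],
    [[0,0,0],[0,-0.175,0]],
    [[0,0,0],[0,-0.17,0]],
    [[0,0,0],[0,0,0]],
  ],
)

```text
clock: 6.2
tool_pos: [0.469, 0.2607, 0.1535]
eef_rot: [-0.545, -0.451, 0.444, 0.55]
wrist_force: [0.5, 0.8, 0.7]
grip_width: 0.0857
```

```bash
python3 - <<'E'
from h import *
import pickle
st();plan([.4695,.2423,.007],down(np.pi-.256))
c=ctrl.camera("wrist");pickle.dump(c,open("w4.pkl","wb"));crop(c,0,0,640,400,1.25,"w4.png")
E
```

```text
t 6.2 p [0.469  0.2607 0.1535] zyaw 2.94 tooly [ 0.003  0.012 -1.   ] F [0.5 0.8 0.7] w 0.0857
shift cm [-1.97 14.63 -0.41] rot [0.    0.054 0.012] dist 14.8
```

View pics/w4.png

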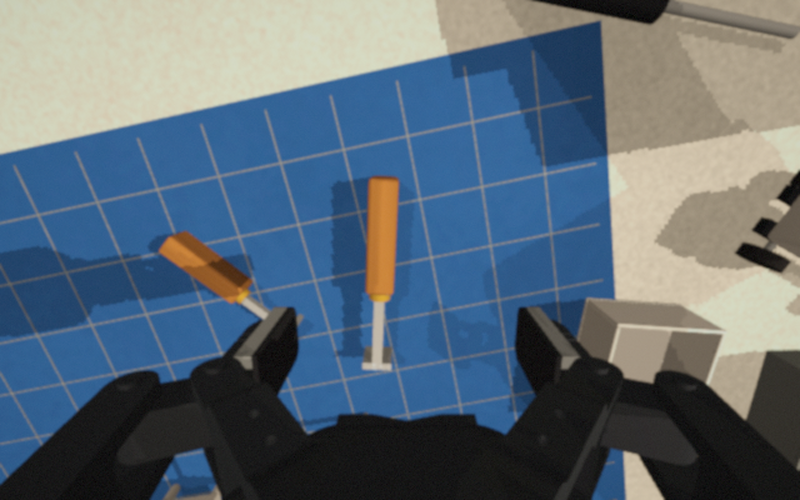

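```bash
python3 - <<'E'
from h import *
import pickle
c=pickle.load(open("w4.pkl","rb"))
im=cv2.GaussianBlur(c["color"],(0,0),.7);hsv=cv2.cvtColor(im,cv2.COLOR_RGB2HSV)
m=((hsv[...,0]<20)&(hsv[...,1]>120)&(hsv[...,2]>60)).astype(np.uint8);m[:, :280]=0;m[:,340:]=0;m[:130]=0;m[245:]=0
cs,_=cv2.findContours(m,cv2.RETR_EXTERNAL,cv2.CHAIN_APPROX_NONE);cc=max(cs,key=cv2.contourArea)
print(cv2.boundingRect(cc),cv2.boxPoints(cv2.minAreaRect(cc)))
for (u,v) in ((383/1.25,180/1.25),(380.5/1.25,297/1.25)): print(onz(c,u,v,.032))
crop(c,260,130,360,310,3.3,"w4c.png")
E
```

```text
(293, 142, 25, 99) [[291.7684 239.7162]
 [295.1603 141.3504]
 [317.8575 142.133 ]
 [314.4655 240.4988]]
[0.4235 0.2553 0.032 ]
[0.5104 0.2339 0.032 ]
```

View pics/w4c.png

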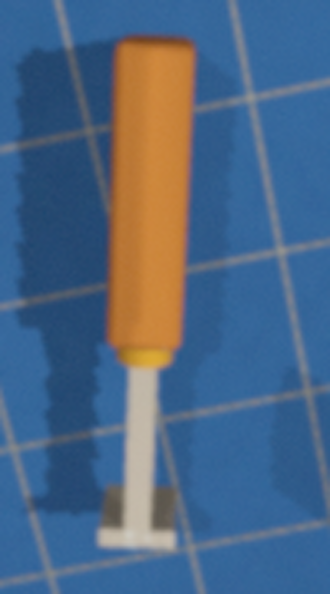

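```bash
python3 - <<'E'
from h import *
plan([.468,.2435,.007],down(np.pi-.25))
E
```

```text
shift cm [-1.88 14.63 -0.24] rot [0.    0.047 0.012] dist 14.8
```

jog_arm(
  steps=[
    [[-1.8,2,-0.25],[0,0.047,0.012]],
    [[0,4,0],[0,0,0]],
    [[0,4,0],[0,0,0]],
    [[0,3,0],[0,0,0]],
    [[0,0,0],[0,0,0]],
  ],
)

```text
clock: 6.88
tool_pos: [0.4703, 0.2442, 0.0222]
eef_rot: [0.562, 0.432, -0.428, -0.561]
wrist_force: [0.5, -0.7, -0.0]
grip_width: 0.0854
```

```bash
python3 - <<'E'
from h import *
st();plan([.468,.2435,.007],down(np.pi-.25))
E
```

```text
t 6.88 p [0.4703 0.2442 0.0222] zyaw 2.878 tooly [ 0.006  0.002 -1.   ] F [ 0.5 -0.7 -0. ] w 0.0854
shift cm [-0.13  1.52  0.21] rot [ 0.005 -0.013  0.004] dist 1.5
```

jog_arm(
  steps=[
    [[-0.1,1.5,0.2],[0.005,-0.013,0.004]],
    [[0,0,0],[0,0,0]],
  ],
)

```text
clock: 7.12
tool_pos: [0.4693, 0.2444, 0.0082]
eef_rot: [0.559, 0.434, -0.433, -0.558]
wrist_force: [0.0, 0.5, 0.6]
grip_width: 0.0852
```

jog_arm(
  steps=[
    [[0,0,0],[0,0,0]],
    [[0,0,0],[0,0,0]],
    [[0,0,0],[0,0,0]],
    [[0,0,0],[0,0,0]],
    [[0,0,0],[0,0,0]],
  ],
  fingers=1.0,
  squeeze=60,
)

```text
clock: 7.75
tool_pos: [0.4715, 0.2453, 0.0109]
eef_rot: [0.56, 0.436, -0.431, -0.558]
wrist_force: [-0.4, 0.0, -2.3]
grip_width: 0.0205
```

```bash
python3 - <<'E'
from h import *
st()
E
```

```text
t 7.75 p [0.4715 0.2453 0.0109] zyaw 2.89 tooly [ 0.007  0.002 -1.   ] F [-0.4  0.  -2.3] w 0.0205
```

jog_arm(
  steps=[
    [[0,-3,0],[0,0,0]],
    [[0,-4,0],[0,0,0]],
    [[0,0,0],[0,0,0]],
  ],
)

```text
clock: 8.12
tool_pos: [0.4699, 0.2448, 0.0814]
eef_rot: [0.559, 0.435, -0.432, -0.558]
wrist_force: [-0.8, 1.5, -1.8]
grip_width: 0.0208
```

```bash
python3 - <<'E'
from h import *
import pickle
st()
c=ctrl.camera("wrist");pickle.dump(c,open("w5.pkl","wb"));crop(c,0,0,640,400,1.25,"w5.png")
s=ctrl.camera("side");crop(s,200,150,400,300,4,"s5.png")
E
```

```text
t 8.12 p [0.4699 0.2448 0.0814] zyaw 2.89 tooly [ 0.004  0.001 -1.   ] F [-0.8  1.5 -1.8] w 0.0208
```

View pics/w5.png

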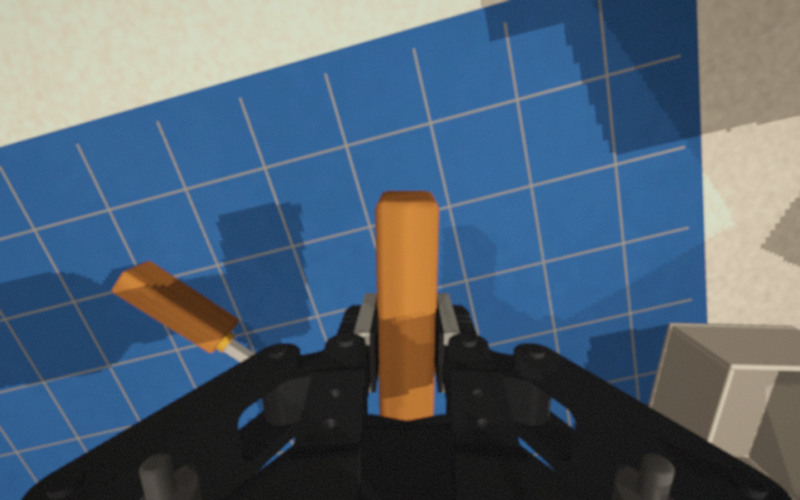

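View pics/s5.png

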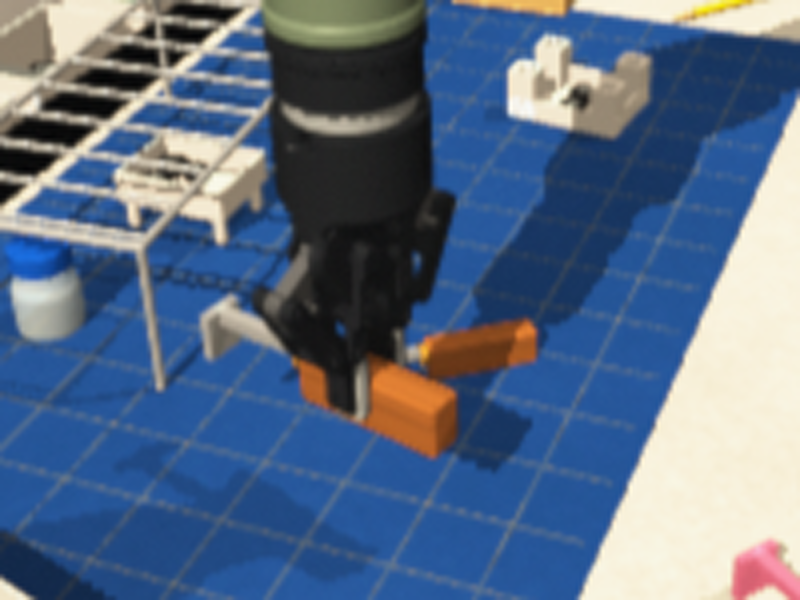

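```bash
python3 - <<'E'
from h import *
import pickle
c=pickle.load(open("w5.pkl","rb"));p,Rt,s=pose()
b=onz(c,407/1.25,206/1.25,.1025);print(b, Rt.T@(b-p))
b=onz(c,407/1.25,195/1.25,.1025);print(b, Rt.T@(b-p))
s=ctrl.camera("side")
S=lambda X,Y:((X+.5)/4-.5+200,(Y+.5)/4-.5+150)
for q in ((203,355),(216,358),(222,350)): b=onz(s,*S(*q),.0705);print("claw bot",b,Rt.T@(b-p))
for q in ((202,312),(236,295)): b=onz(s,*S(*q),.0985);print("claw top",b,Rt.T@(b-p))
E
```

```text
[0.4238 0.2574 0.1025] [ 0.0022 -0.0238  0.0458]
[0.4202 0.2583 0.1025] [ 0.0022 -0.0238  0.0495]
claw bot [0.5766 0.2279 0.0705] [ 0.0116  0.0081 -0.1096]
claw bot [0.5685 0.2278 0.0705] [ 0.0096  0.0081 -0.1017]
claw bot [0.5689 0.2202 0.0705] [ 0.0023  0.0081 -0.1041]
claw top [0.5751 0.2257 0.0985] [ 0.0092 -0.0199 -0.1086]
claw top [0.5655 0.2049 0.0985] [-0.0134 -0.0199 -0.1045]
```

jog_arm(
  steps=[
    [[-4.4,0.2,-2.1],[0,0,0]],
    [[-4.4,0.2,-2.1],[0,0,0]],
    [[-4.4,0.2,-2.1],[0,0,0]],
    [[-4.4,0.2,-2.1],[0,0,0]],
    [[-4.0,0.2,-1.8],[0,0,0]],
    [[0,0,0],[0,-0.12,0]],
    [[0,0,0],[0,-0.12,0]],
    [[0,0,0],[0,0,0]],
  ],
)

```text
clock: 9.28
tool_pos: [0.5058, 0.0018, 0.0558]
eef_rot: [-0.496, -0.494, 0.504, 0.506]
wrist_force: [0.4, 0.2, -0.4]
grip_width: 0.0207
```

```bash
python3 - <<'E'
from h import *
st();plan([.52,.0065,.0685],down(np.pi-.01))
E
```

```text
t 9.28 p [0.5058 0.0018 0.0558] zyaw 3.137 tooly [-0.021  0.    -1.   ] F [ 0.4  0.2 -0.4] w 0.0207
shift cm [ 0.47 -1.3  -1.4 ] rot [-0.021  0.005 -0.   ] dist 2.0
```

jog_arm(
  steps=[
    [[0.5,-1.3,-1.4],[-0.021,0.005,0]],
    [[0,0,0],[0,0,0]],
  ],
)

```text
clock: 9.52
tool_pos: [0.5205, 0.0075, 0.0684]
eef_rot: [-0.503, -0.497, 0.497, 0.503]
wrist_force: [0.3, -0.1, -0.5]
grip_width: 0.0209
```

```bash
python3 - <<'E'
from h import *
st();plan([.583,.0065,.0685],down(np.pi-.01))
s=ctrl.camera("side");crop(s,180,130,340,250,5,"s6.png")
t=ctrl.camera("top");crop(t,270,95,390,185,6,"t6.png")
E
```

```text
t 9.53 p [0.5205 0.0075 0.0684] zyaw 3.129 tooly [ 0.  0. -1.] F [ 0.3 -0.1 -0.5] w 0.0209
shift cm [-0.03 -0.01 -6.25] rot [ 0.    -0.002  0.   ] dist 6.2
```

View pics/s6.png

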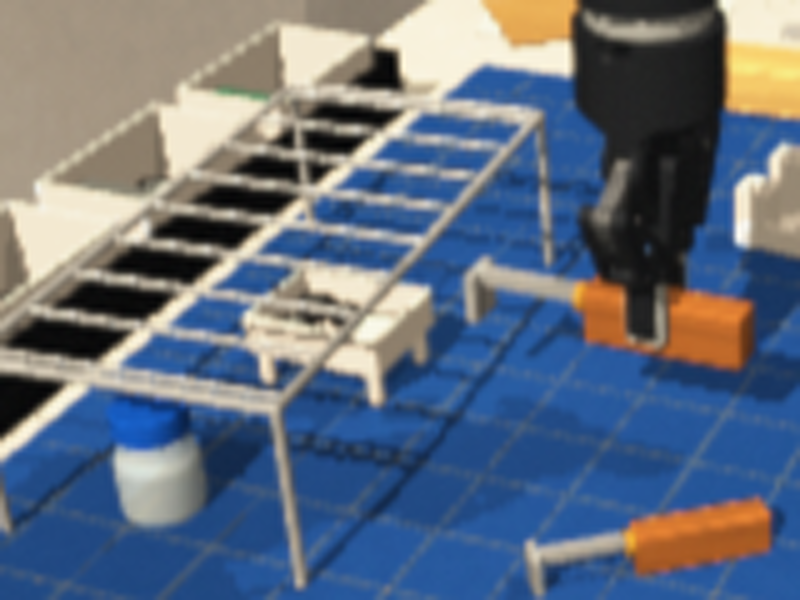

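View pics/t6.png

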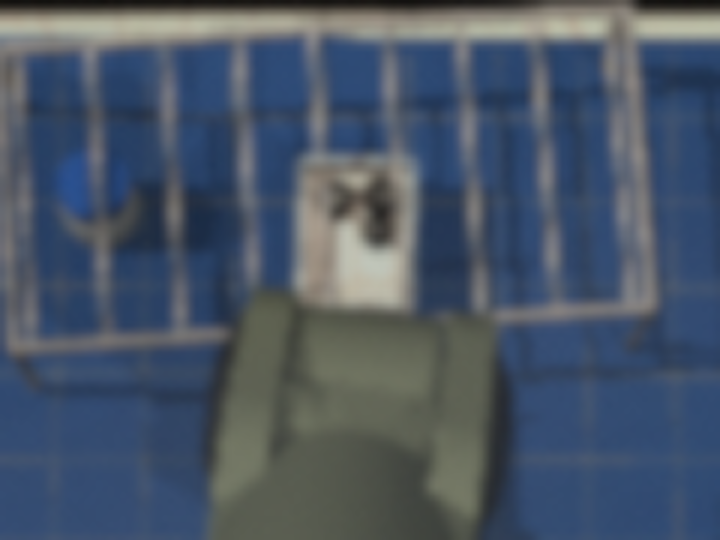

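jog_arm(
  steps=[
    [[0,0,-2.2],[0,0,0]],
    [[0,0,-2.1],[0,0,0]],
    [[0,0,-1.9],[0,0,0]],
    [[0,0,0],[0,0,0]],
  ],
)

```text
clock: 10.12
tool_pos: [0.5803, 0.0078, 0.0667]
eef_rot: [-0.501, -0.496, 0.498, 0.505]
wrist_force: [0.2, 0.3, -1.4]
grip_width: 0.0209
```

```bash
python3 - <<'E'
from h import *
st();plan([.583,.0065,.0685],down(np.pi-.01))
s=ctrl.camera("side");crop(s,190,150,320,240,6,"s7.png")
S=lambda X,Y:((X+.5)/5-.5+180,(Y+.5)/5-.5+130)
for q in ((468,315),(478,320),(492,312)): print(onz(s,*S(*q),.0575))
E
```

```text
t 10.12 p [0.5803 0.0078 0.0667] zyaw 3.129 tooly [-0.006  0.001 -1.   ] F [ 0.2  0.3 -1.4] w 0.0209
shift cm [-0.12 -0.18 -0.27] rot [-0.006 -0.002  0.   ] dist 0.4
[0.6318 0.009  0.0575]
[0.6242 0.012  0.0575]
[0.6209 0.0016 0.0575]
```

View pics/s7.png

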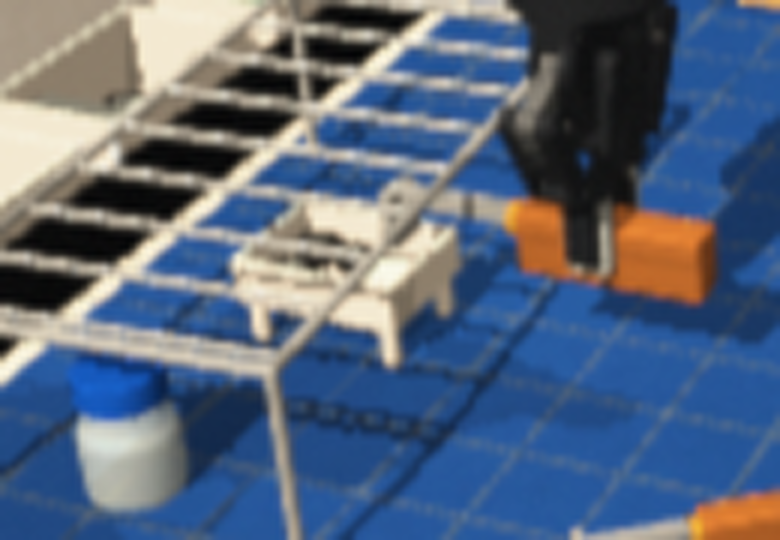

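jog_arm(
  steps=[
    [[0,0,-0.4],[-0.006,0,0]],
    [[0,0.9,0],[0,0,0]],
    [[0,0.8,0],[0,0,0]],
    [[0,0,0],[0,0,0]],
  ],
)

```text
clock: 10.68
tool_pos: [0.5798, 0.0082, 0.0476]
eef_rot: [-0.502, -0.496, 0.498, 0.504]
wrist_force: [-0.1, 0.8, -0.9]
grip_width: 0.021
```

```bash
python3 - <<'E'
from h import *
st();plan([.5845,.0065,.0425],down(np.pi-.01))
s=ctrl.camera("side");crop(s,190,150,320,240,6,"s8.png")
E
```

```text
t 10.68 p [0.5798 0.0082 0.0476] zyaw 3.129 tooly [-0.005  0.001 -1.   ] F [-0.1  0.8 -0.9] w 0.021
shift cm [-0.17  0.5  -0.47] rot [-0.005 -0.002  0.001] dist 0.7
```

View pics/s8.png

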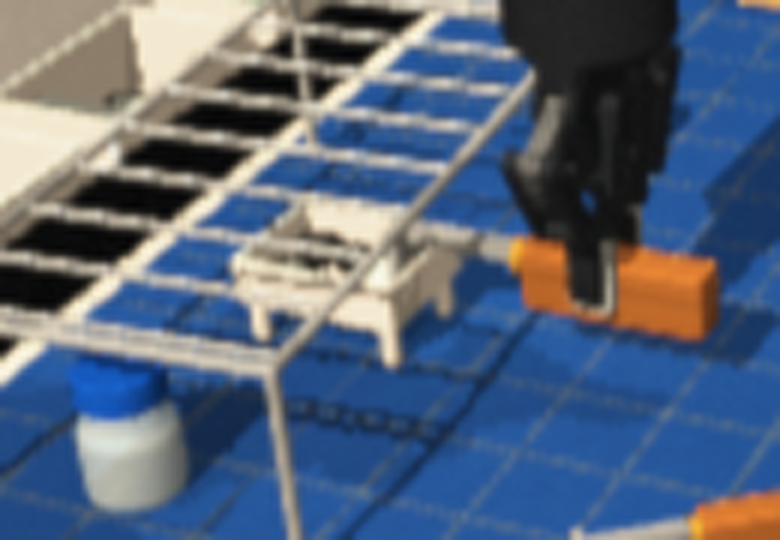

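jog_arm(
  steps=[
    [[-0.1,0.4,0],[-0.005,0,0]],
    [[0,0,1],[0,0,0]],
    [[0,0,1.2],[0,0,0]],
    [[0,0,1.2],[0,0,0]],
    [[0,0,1.2],[0,0,0]],
    [[0,0,0],[0,0,0]],
  ],
)

```text
clock: 11.48
tool_pos: [0.5302, 0.0078, 0.0441]
eef_rot: [0.503, 0.497, -0.496, -0.503]
wrist_force: [0.7, 0.6, -0.7]
grip_width: 0.0206
```

```bash
python3 - <<'E'
from h import *
st()
s=ctrl.camera("side");crop(s,190,150,340,250,5.3,"s9.png")
E
```

```text
t 11.47 p [0.5302 0.0078 0.0441] zyaw 3.129 tooly [ 0.002  0.001 -1.   ] F [ 0.7  0.6 -0.7] w 0.0206
```

View pics/s9.png

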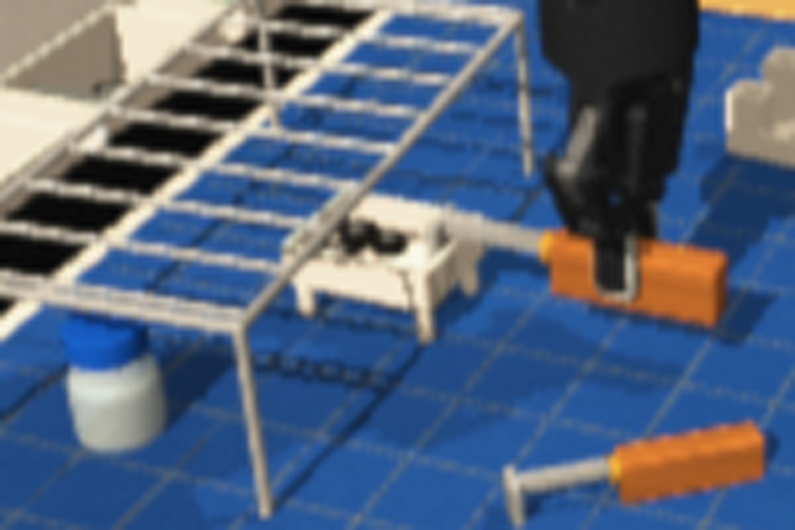

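jog_arm(
  steps=[
    [[0,0.1,1.2],[0,0,0]],
    [[0,0,1.3],[0,0,0]],
    [[0,0,1.3],[0,0,0]],
    [[0,0,1.3],[0,0,0]],
    [[0,0,1.3],[0,0,0]],
    [[0,0,1.3],[0,0,0]],
    [[0,0,1.3],[0,0,0]],
    [[0,0,1.2],[0,0,0]],
    [[0,0,0],[0,0,0]],
  ],
)

```text
clock: 12.65
tool_pos: [0.4225, 0.009, 0.0431]
eef_rot: [0.504, 0.498, -0.496, -0.502]
wrist_force: [0.8, -0.5, -1.0]
grip_width: 0.0208
```

```bash
python3 - <<'E'
from h import *
st()
s=ctrl.camera("side");crop(s,190,150,390,280,4,"s10.png")
t=ctrl.camera("top");crop(t,240,85,400,205,5,"t10.png")
E
```

```text
t 12.65 p [0.4225 0.009  0.0431] zyaw 3.129 tooly [ 0.004  0.001 -1.   ] F [ 0.8 -0.5 -1. ] w 0.0208
```

View pics/s10.png

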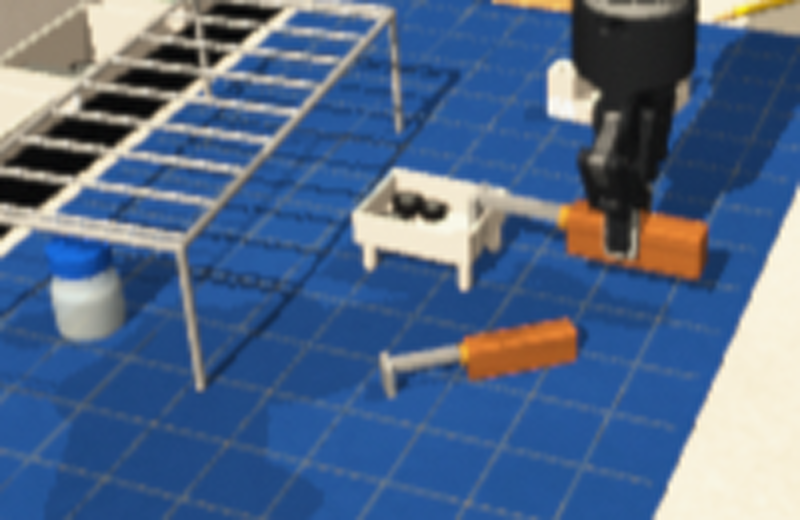

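View pics/t10.png

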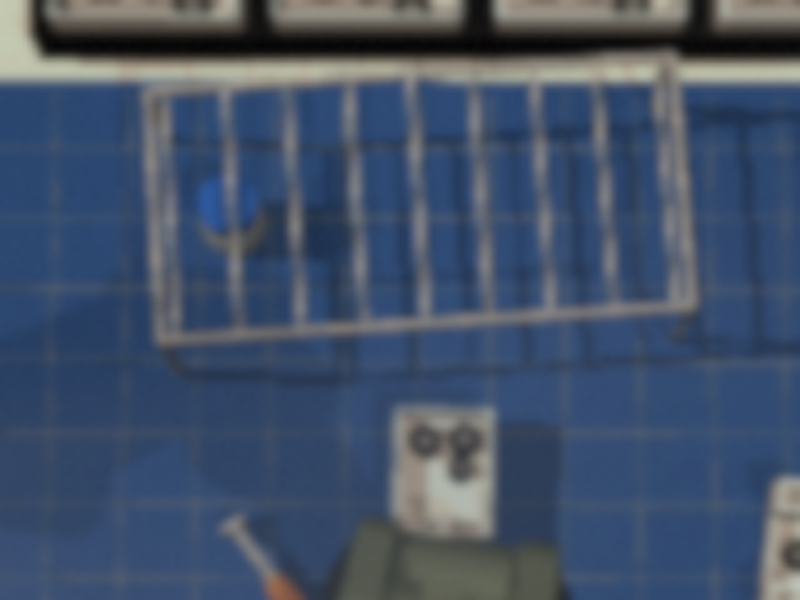

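jog_arm(
  steps=[
    [[0,0,-0.4],[0,0,0]],
    [[0,-2,0],[0,0,0]],
    [[0,-3,0],[0,0,0]],
    [[0,-2,0],[0,0,0]],
    [[4.5,0,-0.9],[0,0,0]],
    [[4.5,0,-0.9],[0,0,0]],
    [[4.5,0,-0.9],[0,0,0]],
    [[4.5,0,-0.9],[0,0,0]],
    [[4.5,0,-0.9],[0,0,0]],
    [[1,0,-0.3],[0,0.12,0]],
    [[0,0,0],[0,0.12,0]],
    [[0,0,0],[0,0,0]],
  ],
)

```text
clock: 14.25
tool_pos: [0.4903, 0.2523, 0.1161]
eef_rot: [0.563, 0.435, -0.427, -0.558]
wrist_force: [-0.5, 0.2, -1.2]
grip_width: 0.0205
```

```bash
python3 - <<'E'
from h import *
st();plan([.4715,.2453,.0109],down(np.pi-.25))
s=ctrl.camera("side");crop(s,190,150,390,300,4,"s11.png")
E
```

```text
t 14.25 p [0.4903 0.2523 0.1161] zyaw 2.881 tooly [ 0.013  0.001 -1.   ] F [-0.5  0.2 -1.2] w 0.0205
shift cm [-1.2  10.49  1.77] rot [ 0.012 -0.01   0.004] dist 10.7
```

View pics/s11.png

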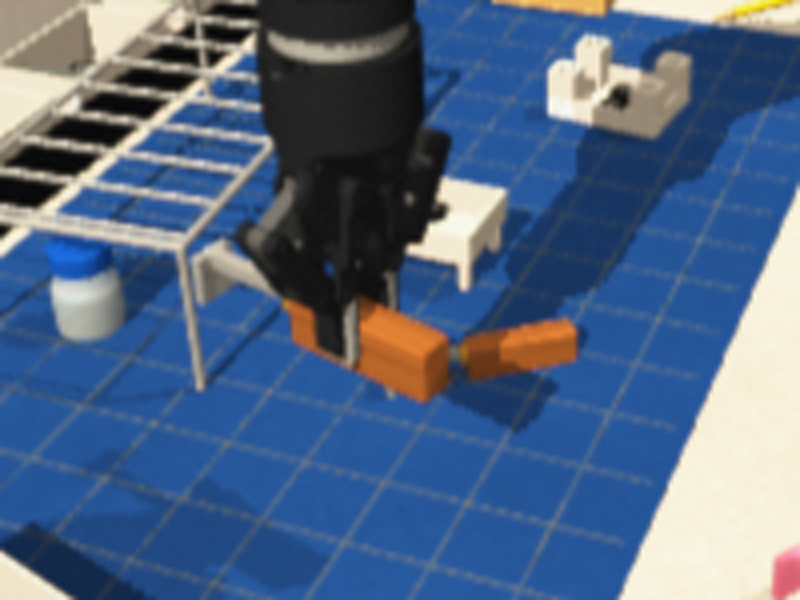

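jog_arm(
  steps=[
    [[-1.2,2,1.8],[0.012,-0.01,0.004]],
    [[0,3,0],[0,0,0]],
    [[0,3,0],[0,0,0]],
    [[0,1,0],[0,0,0]],
    [[0,0,0],[0,0,0]],
  ],
)

```text
clock: 14.92
tool_pos: [0.4721, 0.2445, 0.0248]
eef_rot: [0.557, 0.437, -0.434, -0.557]
wrist_force: [0.3, 0.2, -1.0]
grip_width: 0.0207
```

```bash
python3 - <<'E'
from h import *
st();plan([.4715,.2453,.0112],down(np.pi-.25))
E
```

```text
t 14.93 p [0.4721 0.2445 0.0248] zyaw 2.898 tooly [ 0.003  0.001 -1.   ] F [ 0.3  0.2 -1. ] w 0.0207
shift cm [0.06 1.36 0.09] rot [0.003 0.006 0.002] dist 1.4
```

jog_arm(
  steps=[
    [[0,1.1,0],[0,0,0]],
    [[0,0.2,0],[0,0,0]],
    [[0,0,0],[0,0,0]],
  ],
)

```text
clock: 15.3
tool_pos: [0.4741, 0.2451, 0.0131]
eef_rot: [0.558, 0.438, -0.433, -0.556]
wrist_force: [-0.5, -0.7, -1.3]
grip_width: 0.0208
```

```bash
python3 - <<'E'
from h import *
st()
E
```

```text
t 15.3 p [0.4741 0.2451 0.0131] zyaw 2.898 tooly [ 0.007  0.003 -1.   ] F [-0.5 -0.7 -1.3] w 0.0208
```

jog_arm(
  steps=[
    [[0,0.25,0],[0,0,0]],
    [[0,0.1,0],[0,0,0]],
  ],
)

```text
clock: 15.55
tool_pos: [0.4746, 0.2453, 0.0106]
eef_rot: [0.558, 0.438, -0.433, -0.556]
wrist_force: [-3.5, -1.2, 10.5]
grip_width: 0.0207
```

```bash
python3 - <<'E'
from h import *
st()
E
```

```text
t 15.55 p [0.4746 0.2453 0.0106] zyaw 2.898 tooly [ 0.008  0.003 -1.   ] F [-3.5 -1.2 10.5] w 0.0207
```

jog_arm(
  steps=[
    [[0,0,0],[0,0,0]],
    [[0,0,0],[0,0,0]],
    [[0,0,0],[0,0,0]],
    [[0,0,0],[0,0,0]],
  ],
  fingers=6,
)

```text
clock: 16.05
tool_pos: [0.4754, 0.2456, 0.0112]
eef_rot: [0.558, 0.439, -0.432, -0.556]
wrist_force: [0.4, 0.1, 0.0]
grip_width: 0.0598
```

jog_arm(
  steps=[
    [[0,-2,0],[0,0,0]],
    [[0,-4,0],[0,0,0]],
    [[0,-5,0],[0,0,0]],
    [[0,-5,0],[0,0,0]],
    [[0,0,0],[0,0,0]],
  ],
  fingers=8.5,
)

```text
clock: 16.68
tool_pos: [0.4732, 0.2447, 0.1748]
eef_rot: [0.558, 0.438, -0.433, -0.556]
wrist_force: [-0.2, -0.6, -0.4]
grip_width: 0.085
```

```bash
python3 - <<'E'
from h import *
import pickle
st()
s=ctrl.camera("side");crop(s,190,150,390,300,4,"s12.png")
c=ctrl.camera("wrist");pickle.dump(c,open("w12.pkl","wb"));crop(c,0,0,640,400,1.25,"w12.png")
plan([.5,.0065,.2],down(np.pi-.01))
E
```

```text
t 16.68 p [0.4732 0.2447 0.1748] zyaw 2.898 tooly [ 0.007  0.003 -1.   ] F [-0.2 -0.6 -0.4] w 0.085
shift cm [-22.32  -2.9   -8.57] rot [ 0.001 -0.233  0.   ] dist 24.1
```

View pics/s12.png

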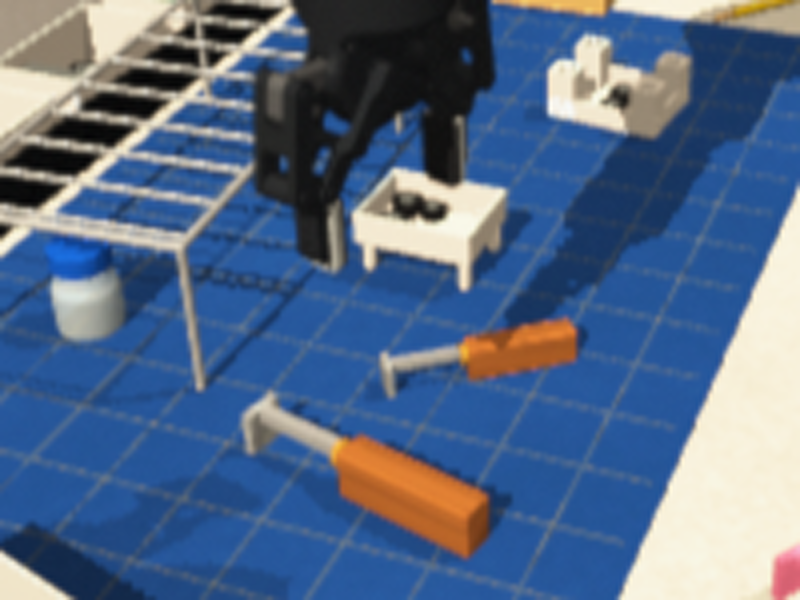

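View pics/w12.png

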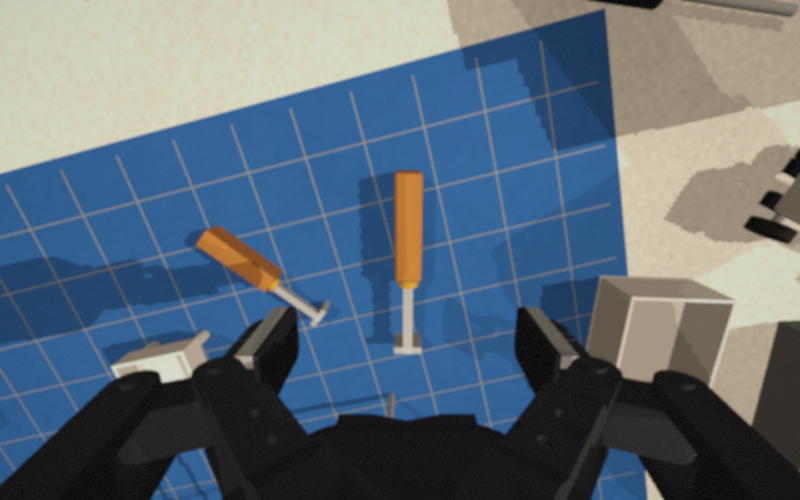

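jog_arm(
  steps=[
    [[-4,-1.3,-3.6],[0,0,0]],
    [[-4,-1.3,-3.6],[0,0,0]],
    [[-4,-1.3,-3.6],[0,0,0]],
    [[-4,-1.3,-3.6],[0,0,0]],
    [[-4,-1.3,-3.6],[0,0,0]],
    [[0,0,0],[0,-0.12,0]],
    [[0,0,0],[0,-0.12,0]],
    [[0,0,0],[0,0,0]],
  ],
)

```text
clock: 17.77
tool_pos: [0.5933, -0.0015, 0.2186]
eef_rot: [-0.492, -0.494, 0.508, 0.506]
wrist_force: [0.3, -0.3, -0.1]
grip_width: 0.0847
```

```bash
python3 - <<'E'
from h import *
import pickle
st()
c=ctrl.camera("wrist");pickle.dump(c,open("w13.pkl","wb"));crop(c,0,0,640,400,1.25,"w13.png")
E
```

```text
t 17.77 p [ 0.5933 -0.0015  0.2186] zyaw -3.137 tooly [-0.028  0.001 -1.   ] F [ 0.3 -0.3 -0.1] w 0.0847
```

View pics/w13.png

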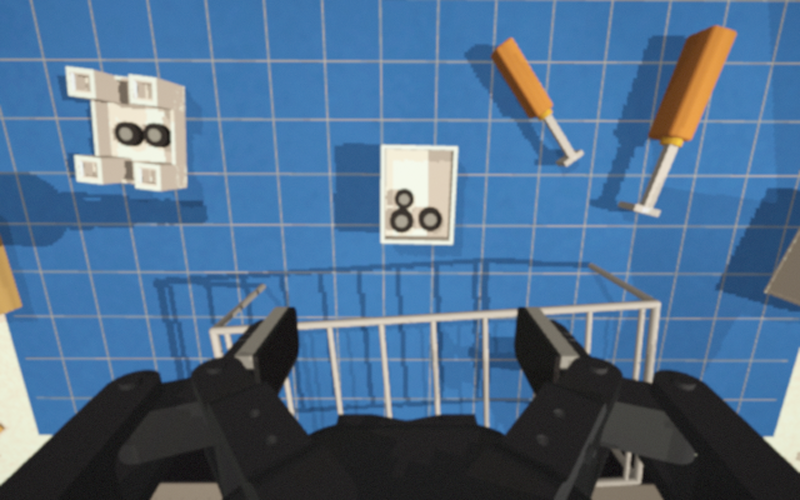

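```bash
python3 - <<'E'
from h import *
import pickle
c=pickle.load(open("w13.pkl","rb"));crop(c,295,105,375,205,6,"w13c.png")
E
```

```text
(no output)
```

View pics/w13c.png

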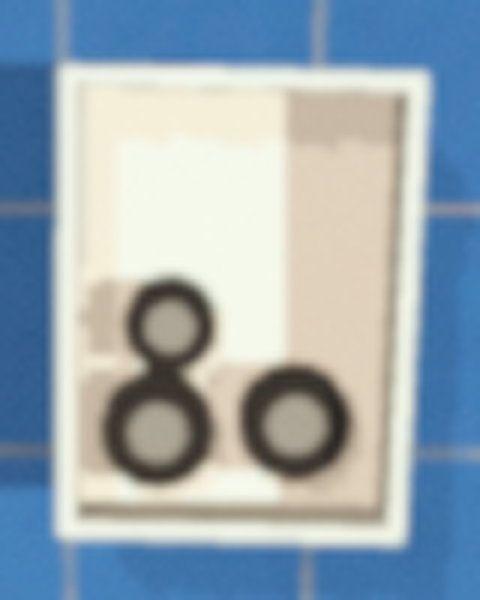

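Rim corners in the crop: (58,66), (430,70), (408,546), (55,538); tray wheels are in the far half.

```bash
python3 - <<'E'
from h import *
import pickle
c=pickle.load(open("w13.pkl","rb"))
W=lambda X,Y:((X+.5)/6-.5+295,(Y+.5)/6-.5+105)
P=np.array([onz(c,*W(*p),.046)[:2] for p in ((58,66),(430,70),(408,546),(55,538))])
print(P,[np.linalg.norm(P[i]-P[(i+1)%4]) for i in range(4)])
ctr=P.mean(0);ex=P[2]+P[3]-P[0]-P[1];ey=P[1]+P[2]-P[0]-P[3]
yx=np.arctan2(ex[1],ex[0]);yy=np.arctan2(-ey[0],ey[1]);print(ctr,yx,yy)
plan([*ctr,.0170],down(np.pi+(yx+yy)/2))
# recheck frame
F=lambda X,Y:(X/1.25,Y/1.25)
Q=np.array([onz(c,*F(*p),.04)[:2] for p in ((80,83),(144,90),(89,170),(149,177))]);print(Q,Q.mean(0))
E
```

```text
[[ 0.5208 -0.0229]
 [ 0.5212  0.0415]
 [ 0.6059  0.0406]
 [ 0.6046 -0.0246]] [np.float64(0.06437279167284213), np.float64(0.08472784457162043), np.float64(0.06523950739311692), np.float64(0.08386586635340731)]
[0.5632 0.0087] -0.01501378080806132 -0.013333197544715403
shift cm [ 0.99 20.22  2.41] rot [-0.028  0.018  0.001] dist 20.4
[[ 0.4734 -0.2667]
 [ 0.4785 -0.2157]
 [ 0.5426 -0.2738]
 [ 0.5484 -0.2233]] [ 0.5107 -0.2449]
```

jog_arm(
  steps=[
    [[1,3,2.4],[-0.028,0.018,0]],
    [[0,4,0],[0,0,0]],
    [[0,4,0],[0,0,0]],
    [[0,0,0],[0,0,0]],
  ],
)

```text
clock: 18.32
tool_pos: [0.5652, 0.0106, 0.104]
eef_rot: [-0.504, -0.495, 0.495, 0.506]
wrist_force: [-0.0, 1.0, 0.7]
grip_width: 0.085
```

```bash
python3 - <<'E'
from h import *
st();plan([.5632,.0087,.0140],down(np.pi-.014))
E
```

```text
t 18.32 p [0.5652 0.0106 0.104 ] zyaw 3.122 tooly [-0.003  0.002 -1.   ] F [-0.   1.   0.7] w 0.085
shift cm [-0.2   9.    0.17] rot [-0.003 -0.006  0.001] dist 9.0
```

jog_arm(
  steps=[
    [[-0.2,2.5,0.15],[-0.003,-0.006,0]],
    [[0,2.5,0],[0,0,0]],
    [[0,2,0],[0,0,0]],
    [[0,1.5,0],[0,0,0]],
    [[0,0,0],[0,0,0]],
  ],
)

```text
clock: 18.95
tool_pos: [0.5689, 0.0092, 0.0229]
eef_rot: [0.506, 0.498, -0.494, -0.502]
wrist_force: [-0.5, -0.0, 0.3]
grip_width: 0.0849
```

```bash
python3 - <<'E'
from h import *
st();plan([.5632,.0087,.0140],down(np.pi-.014))
E
```

```text
t 18.95 p [0.5689 0.0092 0.0229] zyaw 3.125 tooly [ 0.008  0.001 -1.   ] F [-0.5 -0.   0.3] w 0.0849
shift cm [-0.06  0.89  0.57] rot [ 0.008 -0.002  0.001] dist 1.1
```

jog_arm(
  steps=[
    [[-0.05,0.8,0.55],[0.008,-0.002,0]],
    [[0,0,0],[0,0,0]],
  ],
)

```text
clock: 19.2
tool_pos: [0.5643, 0.0087, 0.0161]
eef_rot: [0.504, 0.497, -0.496, -0.503]
wrist_force: [-1.1, -0.1, 0.1]
grip_width: 0.0848
```

```bash
python3 - <<'E'
from h import *
st()
c=ctrl.camera("wrist");crop(c,0,0,640,400,1.25,"w14.png")
E
```

```text
t 19.2 p [0.5643 0.0087 0.0161] zyaw 3.127 tooly [ 0.002  0.001 -1.   ] F [-1.1 -0.1  0.1] w 0.0848
```

View pics/w14.png

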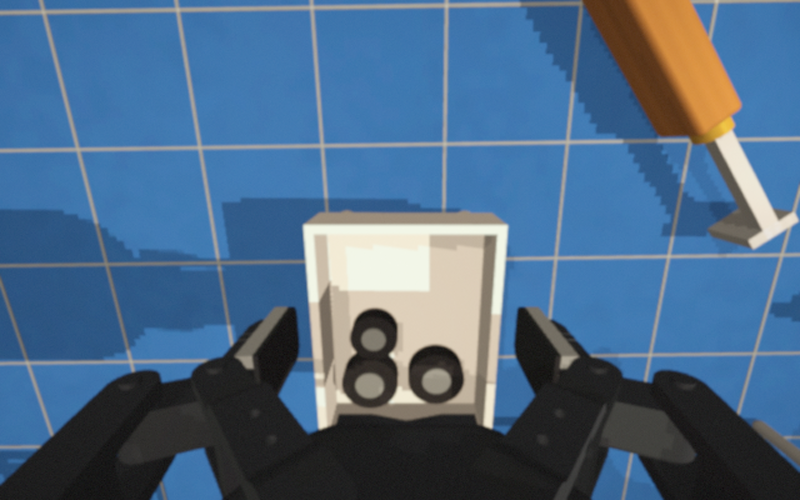

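jog_arm(
  steps=[
    [[0,0,0],[0,0,0]],
    [[0,0,0],[0,0,0]],
    [[0,0,0],[0,0,0]],
    [[0,0,0],[0,0,0]],
    [[0,0,0],[0,0,0]],
  ],
  fingers=5.5,
  squeeze=35,
)

```text
clock: 19.88
tool_pos: [0.5658, 0.0086, 0.0174]
eef_rot: [0.505, 0.498, -0.495, -0.503]
wrist_force: [0.5, 0.4, 0.5]
grip_width: 0.0637
```

```bash
python3 - <<'E'
from h import *
st()
E
```

```text
t 19.88 p [0.5658 0.0086 0.0174] zyaw 3.127 tooly [ 0.005  0.    -1.   ] F [0.5 0.4 0.5] w 0.0637
```

jog_arm(
  steps=[
    [[0,-1,0],[0,0,0]],
    [[0,-3,0],[0,0,0]],
    [[0,-4,0],[0,0,0]],
    [[0,-3,0],[0,0,0]],
    [[0,0,0],[0,0,0]],
  ],
)

```text
clock: 20.5
tool_pos: [0.5648, 0.0086, 0.1321]
eef_rot: [0.505, 0.497, -0.495, -0.503]
wrist_force: [1.0, -0.4, -2.5]
grip_width: 0.0632
```

```bash
python3 - <<'E'
from h import *
import pickle
st()
c=ctrl.camera("wrist");pickle.dump(c,open("w15.pkl","wb"));crop(c,0,0,640,400,1.25,"w15.png")
s=ctrl.camera("side");crop(s,190,100,390,250,4,"s15.png")
E
```

```text
t 20.5 p [0.5648 0.0086 0.1321] zyaw 3.127 tooly [ 0.004  0.    -1.   ] F [ 1.  -0.4 -2.5] w 0.0632
```

View pics/w15.png

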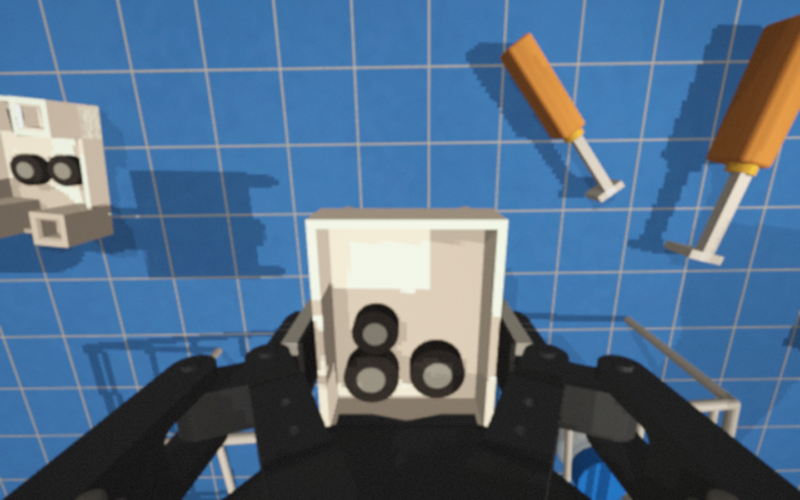

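View pics/s15.png

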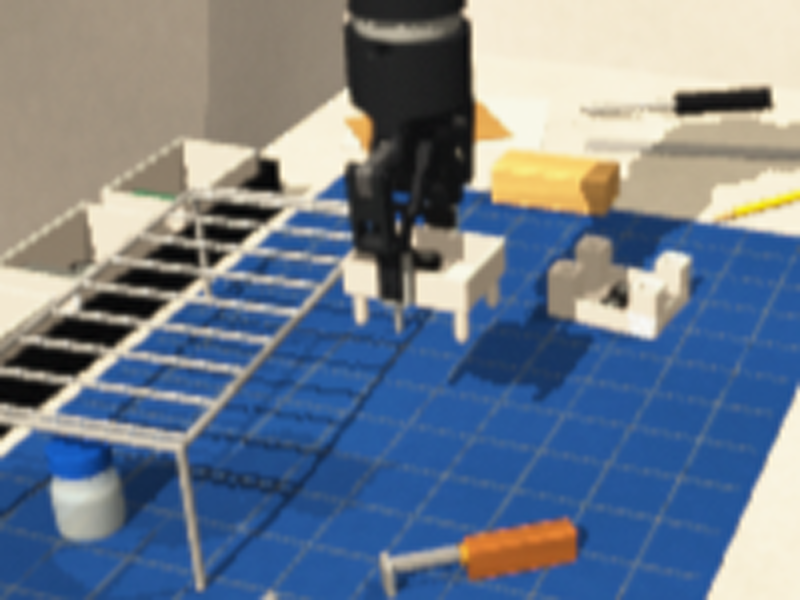

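```bash
python3 - <<'E'
from h import *
import pickle
c=pickle.load(open("w15.pkl","rb"));p,Rt,s=pose()
for q in ((306,219),(507,219),(322,426),(492,424)):
    b=onz(c,q[0]/1.25,q[1]/1.25,.1607);print(Rt.T@(b-p))
plan([.512,-.247,.14],down(np.pi-.116))
E
```

```text
[-0.0313 -0.0314  0.043 ]
[ 0.0315 -0.0313  0.0429]
[-0.0313 -0.0315 -0.0351]
[ 0.0317 -0.0314 -0.0343]
shift cm [-25.65  -1.09   4.71] rot [-0.001  0.101  0.001] dist 26.1
```

jog_arm(
  steps=[
    [[-5,-0.2,0.9],[0,0,0]],
    [[-5,-0.2,0.9],[0,0,0]],
    [[-5,-0.2,0.9],[0,0,0]],
    [[-5,-0.2,0.9],[0,0,0]],
    [[-5,-0.2,0.9],[0,0,0]],
    [[0,0,0],[0,0.1,0]],
    [[0,0,0],[0,0,0]],
  ],
)

```text
clock: 21.48
tool_pos: [0.5066, -0.2449, 0.1272]
eef_rot: [-0.521, -0.468, 0.473, 0.534]
wrist_force: [-0.6, 0.2, -1.0]
grip_width: 0.0634
```

```bash
python3 - <<'E'
from h import *
st();plan([.5117,-.2469,.10],down(np.pi-.116))
E
```

```text
t 21.48 p [ 0.5066 -0.2449  0.1272] zyaw 3.027 tooly [-0.017  0.009 -1.   ] F [-0.6  0.2 -1. ] w 0.0634
shift cm [-0.16  2.71 -0.58] rot [-0.018  0.002  0.007] dist 2.8
```

jog_arm(
  steps=[
    [[-0.15,2.5,-0.55],[-0.018,0.002,0.007]],
    [[0,2,0],[0,0,0]],
    [[0,0,0],[0,0,0]],
  ],
)

```text
clock: 21.85
tool_pos: [0.5102, -0.2444, 0.0783]
eef_rot: [-0.525, -0.472, 0.472, 0.528]
wrist_force: [0.1, 0.2, -1.4]
grip_width: 0.0637
```

```bash
python3 - <<'E'
from h import *
import pickle
st();plan([.5117,-.2469,.075],down(np.pi-.116))
c=ctrl.camera("wrist");pickle.dump(c,open("w16.pkl","wb"));crop(c,0,0,640,400,1.25,"w16.png")
s=ctrl.camera("side");pickle.dump(s,open("s16.pkl","wb"));crop(s,300,120,400,200,8,"s16.png")
E
```

```text
t 21.85 p [ 0.5102 -0.2444  0.0783] zyaw 3.032 tooly [-0.003  0.002 -1.   ] F [ 0.1  0.2 -1.4] w 0.0637
shift cm [-0.23  0.33 -0.18] rot [-0.004  0.006  0.002] dist 0.4
```

View pics/w16.png

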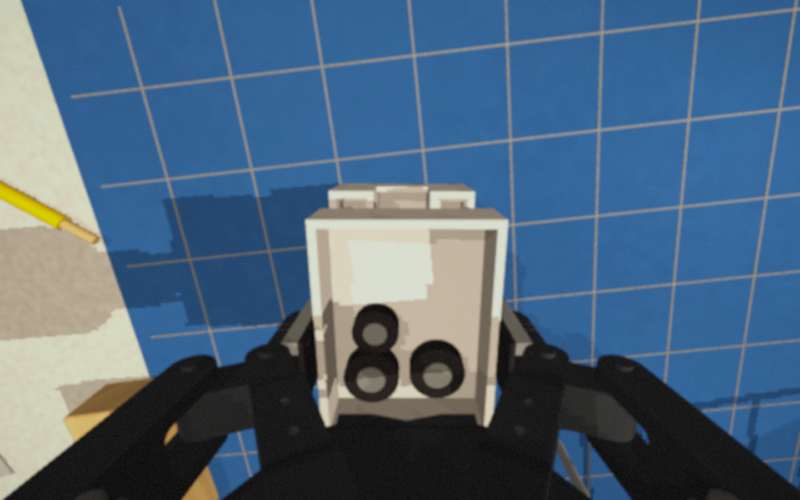

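View pics/s16.png

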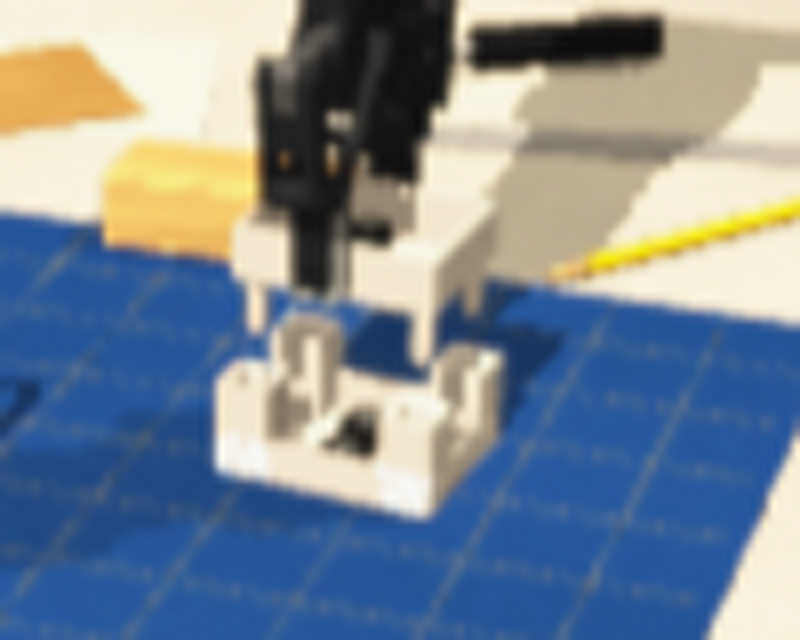

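```bash
python3 - <<'E'
from h import *
import pickle
c=pickle.load(open("w16.pkl","rb"));p,Rt,s=pose();crop(c,255,140,390,190,5.8,"w16c.png")
f=np.array([.510,-.2467]);a=-.116
for lx,ly in ((-46,36),(-46,-36),(-24,36),(-46,14),(-46,-14)):
    w=f+np.array([np.cos(a)*lx-np.sin(a)*ly,np.sin(a)*lx+np.cos(a)*ly])/1000
    q=proj(c,[*w,.04]);print(lx,ly,"full",q,"crop",(q-[255,140])*5.8+2.4)
E
```

```text
-46 36 full [379.8388 152.7309] crop [726.4653  76.2391]
-46 -36 full [261.9969 152.0593] crop [42.9821 72.3441]
-24 36 full [377.8867 187.7636] crop [715.1426 279.4289]
-46 14 full [343.8701 152.5259] crop [517.8467  75.0502]
-46 -14 full [298.0427 152.2647] crop [252.0478  73.5355]
```

View pics/w16c.png

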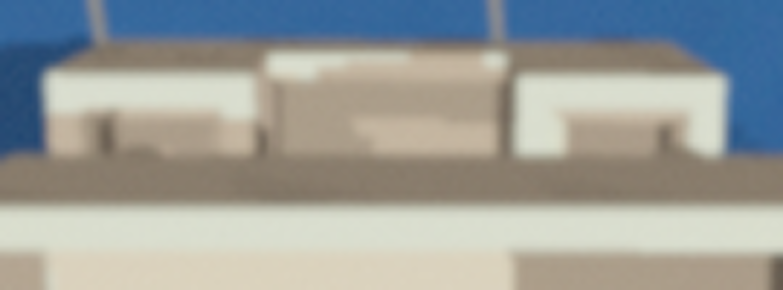

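jog_arm(
  steps=[
    [[-0.25,0.8,-0.2],[-0.004,0.006,0.002]],
    [[0,0,0],[0,0,0]],
  ],
)

```text
clock: 22.2
tool_pos: [0.5143, -0.2483, 0.073]
eef_rot: [0.53, 0.471, -0.47, -0.526]
wrist_force: [-0.4, -0.7, -0.8]
grip_width: 0.0633
```

```bash
python3 - <<'E'
from h import *
st();plan([.5116,-.2469,.063],down(np.pi-.116))
E
```

```text
t 22.2 p [ 0.5143 -0.2483  0.073 ] zyaw 3.026 tooly [ 0.005 -0.003 -1.   ] F [-0.4 -0.7 -0.8] w 0.0633
shift cm [0.11 0.99 0.29] rot [ 0.006  0.001 -0.003] dist 1.0
```

jog_arm(
  steps=[
    [[0.1,0.5,0.2],[0.005,0,-0.003]],
    [[0,0.4,0],[0,0,0]],
  ],
)

```text
clock: 22.45
tool_pos: [0.513, -0.2475, 0.0643]
eef_rot: [0.528, 0.471, -0.47, -0.527]
wrist_force: [0.0, 0.4, -0.7]
grip_width: 0.0635
```

```bash
python3 - <<'E'
from h import *
st();plan([.5116,-.2469,.063],down(np.pi-.116))
E
```

```text
t 22.45 p [ 0.513  -0.2475  0.0643] zyaw 3.027 tooly [ 0.002 -0.    -1.   ] F [ 0.   0.4 -0.7] w 0.0635
shift cm [0.04 0.13 0.14] rot [ 0.002  0.001 -0.   ] dist 0.2
```

Feet about 47 mm up, 7 mm above the posts. One small correction, then a look.

jog_arm(
  steps=[
    [[0.05,0.2,0.12],[0.002,0.001,0]],
    [[0,0.2,0],[0,0,0]],
  ],
)

```text
clock: 22.7
tool_pos: [0.5116, -0.2468, 0.0599]
eef_rot: [-0.528, -0.47, 0.47, 0.528]
wrist_force: [-0.1, 0.8, -1.0]
grip_width: 0.0635
```

```bash
python3 - <<'E'
from h import *
st();plan([.5116,-.2469,.046],down(np.pi-.116))
s=ctrl.camera("side");crop(s,310,130,385,190,10,"s17.png")
E
```

```text
t 22.7 p [ 0.5116 -0.2468  0.0599] zyaw 3.025 tooly [-0.001 -0.    -1.   ] F [-0.1  0.8 -1. ] w 0.0635
shift cm [-0.01  1.39 -0.  ] rot [-0.001 -0.    -0.   ] dist 1.4
```

View pics/s17.png

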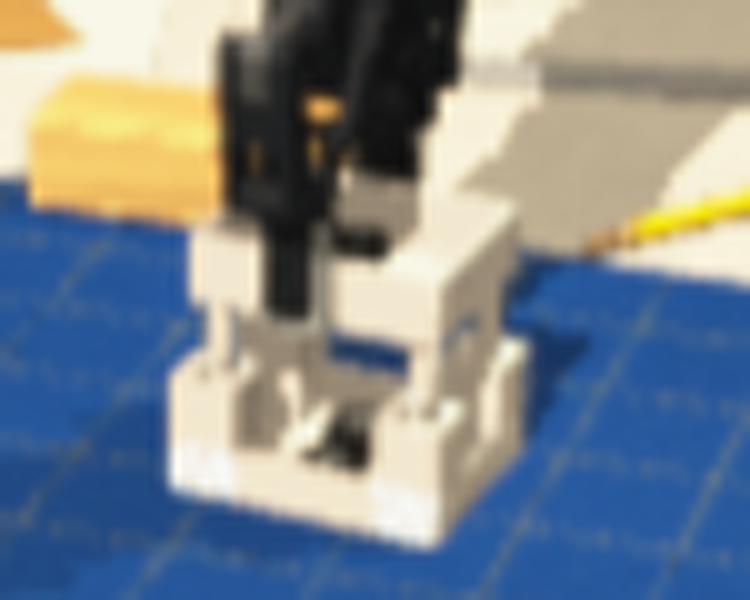

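Legs are entering the sockets at (225,375) and (425,415). Lowering gently.

jog_arm(
  steps=[
    [[0,0.35,0],[-0.001,0,0]],
    [[0,0.35,0],[0,0,0]],
  ],
)

```text
clock: 23.0
tool_pos: [0.5117, -0.2469, 0.0525]
eef_rot: [0.528, 0.47, -0.47, -0.528]
wrist_force: [-0.4, -0.1, -1.1]
grip_width: 0.0636
```

```bash
python3 - <<'E'
from h import *
st();plan([.5116,-.2469,.046],down(np.pi-.116))
E
```

```text
t 23.0 p [ 0.5117 -0.2469  0.0525] zyaw 3.025 tooly [ 0.001 -0.    -1.   ] F [-0.4 -0.1 -1.1] w 0.0636
shift cm [-0.    0.65  0.01] rot [ 0.001 -0.    -0.   ] dist 0.7
```

Feet at ~35 mm with no contact force: legs are inside the sockets. Continue.

jog_arm(
  steps=[
    [[0,0.3,0],[0,0,0]],
    [[0,0.25,0],[0,0,0]],
    [[0,0.1,0],[0,0,0]],
  ],
)

```text
clock: 23.38
tool_pos: [0.5115, -0.2467, 0.0453]
eef_rot: [0.528, 0.47, -0.47, -0.528]
wrist_force: [-1.7, 1.1, 6.3]
grip_width: 0.0642
```

```bash
python3 - <<'E'
from h import *
st()
E
```

```text
t 23.38 p [ 0.5115 -0.2467  0.0453] zyaw 3.025 tooly [ 0. -0. -1.] F [-1.7  1.1  6.3] w 0.0642
```

jog_arm(
  steps=[
    [[0,0,0],[0,0,0]],
    [[0,0,0],[0,0,0]],
    [[0,0,0],[0,0,0]],
    [[0,0,0],[0,0,0]],
  ],
  fingers=8,
)

```text
clock: 23.88
tool_pos: [0.5122, -0.2472, 0.046]
eef_rot: [0.529, 0.47, -0.47, -0.528]
wrist_force: [-0.4, 0.9, -0.1]
grip_width: 0.08
```

jog_arm(
  steps=[
    [[0,-1.5,0],[0,0,0]],
    [[0,-3,0],[0,0,0]],
    [[0,-5,0],[0,0,0]],
    [[0,-5,-1],[0,0,0]],
    [[0,-2,-4],[0,0,0]],
    [[0,0,0],[0,0,0]],
  ],
)

```text
clock: 24.62
tool_pos: [0.5626, -0.253, 0.222]
eef_rot: [0.53, 0.471, -0.469, -0.526]
wrist_force: [-0.8, 0.1, -0.1]
grip_width: 0.0797
```

```bash
python3 - <<'E'
from h import *
import pickle
st()
s=ctrl.camera("side");pickle.dump(s,open("s18.pkl","wb"));crop(s,310,130,385,190,10,"s18.png")
c=ctrl.camera("wrist");pickle.dump(c,open("w18.pkl","wb"));crop(c,0,0,640,400,1.25,"w18.png")
t=ctrl.camera("top");crop(t,150,85,480,235,2.4,"t18.png")
E
```

```text
t 24.62 p [ 0.5626 -0.253   0.222 ] zyaw 3.025 tooly [ 0.005 -0.003 -1.   ] F [-0.8  0.1 -0.1] w 0.0797
```

View pics/s18.png

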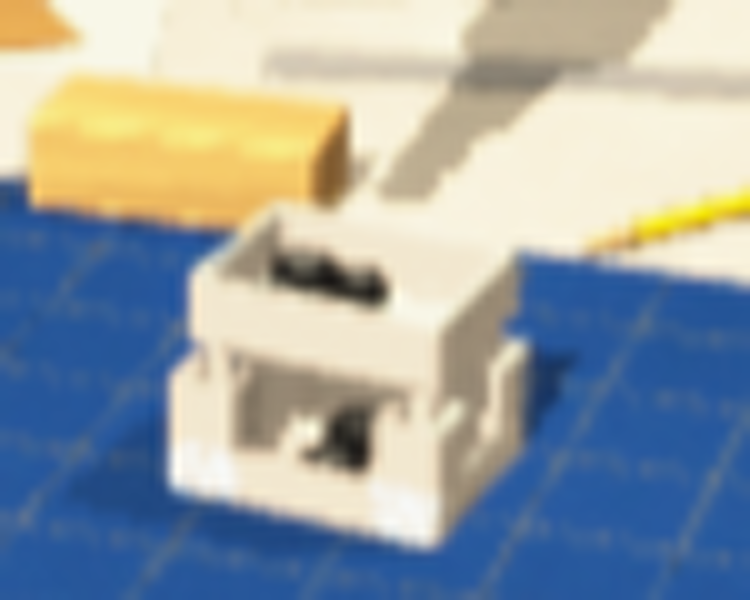

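View pics/w18.png

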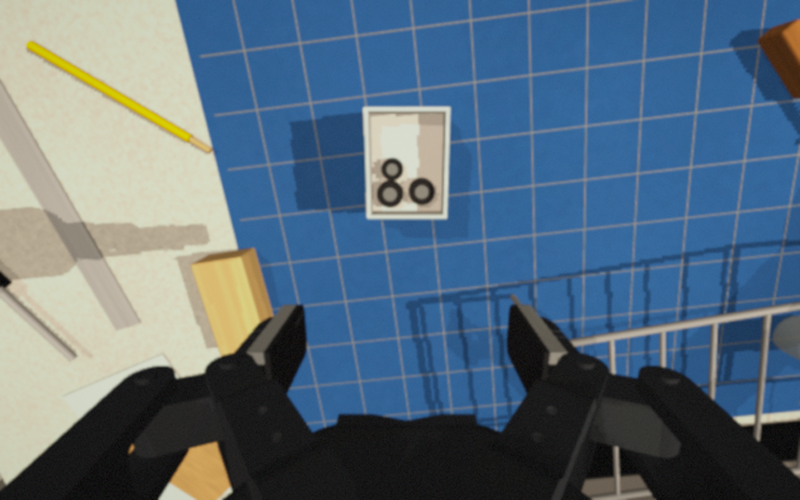

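View pics/t18.png

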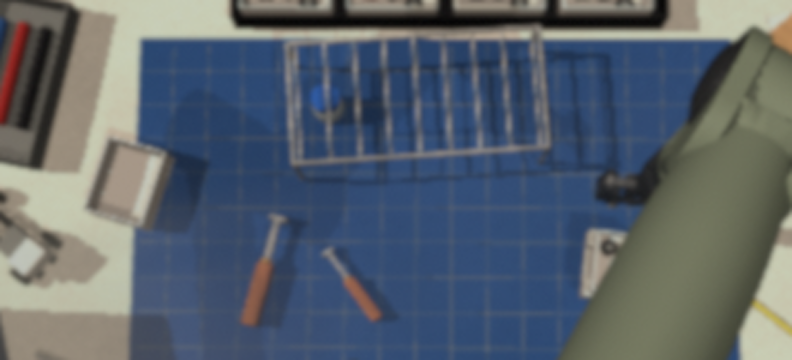

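```bash
python3 - <<'E'
from h import *
import pickle
c=pickle.load(open("w18.pkl","rb"));s=pickle.load(open("s18.pkl","rb"))
W=[(364,107),(450,107),(447.5,218.5),(367,218.5)]
P=np.array([onz(c,(u+.5)/1.25-.5,(v+.5)/1.25-.5,.074)[:2] for u,v in W]);print(P,P.mean(0),[np.linalg.norm(P[i]-P[(i+1)%4]) for i in range(4)])
f=np.array([.510,-.2467]);a=-.116
S=lambda q:(q-[310,130])*10+4.5
for lx,ly in ((-42,32),(42,32),(-42,-32),(42,-32)):
    w=f+np.array([np.cos(a)*lx-np.sin(a)*ly,np.sin(a)*lx+np.cos(a)*ly])/1000
    print(lx,ly,S(proj(s,[*w,.074])))
t0,s0=pickle.load(open("c0.pkl","rb"))
d=np.abs(s0["color"].astype(int)-s["color"]).max(2)
for n,(x0,y0,x1,y1) in dict(jar=(200,205,222,240),block=(312,136,335,154),tub=(138,280,218,345)).items(): print(n,(d[y0:y1,x0:x1]>40).mean(),d[y0:y1,x0:x1].mean())
E
```

```text
[[ 0.4638 -0.2723]
 [ 0.4712 -0.2093]
 [ 0.5543 -0.2184]
 [ 0.5467 -0.2824]] [ 0.509  -0.2456] [np.float64(0.0634478279515098), np.float64(0.08354872016683092), np.float64(0.06440982831500969), np.float64(0.08356401169654244)]
-42 32 [431.9154 331.8102]
42 32 [184.0878 280.2295]
-42 -32 [512.3509 252.7465]
42 -32 [271.99   205.2703]
jar 0.0 7.618181818181818
block 0.007246376811594203 1.2415458937198067
tub 0.0 3.264423076923077
```

```bash
python3 - <<'E'
from h import *
ctrl.close_job();st()
E
```

```text
the job is handed in; nothing more can be done
the job is handed in; nothing more can be done
```

I pulled the tray clear of the shelf with the large orange hook, then set the hook back on its base within a few mm of where it started. After that I picked up the tray, seated it in the lower frame and let go. The job was handed in at about 25 s.

**Checks that agreed**
- **Seating:** the tray stopped at the height expected for seated feet, with about 6 N of contact. After I let go, the rim measured about 64 x 84 mm at seated height. Its centre was about 1 mm from the frame's.
- **Bystanders:** side-view pictures from before and after show the jar, sanding block and tub unchanged. The small orange hook was not touched and looks unmoved.
- **Hook:** it stood flat in the side view after release.

**What went wrong or disagreed**
- **Joint limit:** on the first approach to the hook, joint 6 came up against its range limit of 3.14 (it read 3.141). The arm stopped short and slightly tilted, and I switched to the half-turned grasp.
- **Side view:** the seated rim appeared up to about 1 pixel from where I predicted (roughly 2 mm), which is within the stated calibration error.

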